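Lock the press drive and hold the grease gun on its nipple

TASK

Lock the book press's drive by taking the red locking plate out of its wooden keeper and sliding it fully home into the tight slot of the drive unit, and let go of it. Then take the grease gun from its stand, press its nose squarely onto the tilted grease nipple until it snaps on, and keep pushing against the nipple's spring until the nose is nearly down on the steel flange. Finish while still gripping the gun and holding it pressed down like that, with the plate still home and the other things on the table left alone.

Things in the scene. Friction and masses are not known exactly. Their poses are not given: they have to be found in the camera images.
- plate_center (a point): Centre of the loose red locking plate: upright flat slab 10 mm thick (its x axis), 50 mm wide (y), 100 mm tall (z up), 0.12 kg; black round mark near the top and thin white line 30 mm above the foot on both faces. Starts standing in the wooden keeper. Pinch it across its thickness, draw it straight up. It may go into the slot either way round.
- plate_foot (a point): Middle of the lower end face of the locking plate, 50 mm below plate_center; same axes.
- slot_mouth (a point): Centre of the mouth of the vertical slot in the flat top of the drive unit's grey boss, 60 mm above the table. The slot is 12.5 mm wide along this point's x, 52.5 mm long along its y, 30 mm deep, slightly chamfered. z is up.
- slot_floor (a point): Centre of the slot's floor, 30 mm below slot_mouth; same axes. When the plate is home its foot rests here and 70 mm of it stand above the boss.
- gun_grip (a point): Point on the axis of the loose grease gun, on its barrel, 80 mm from the mouth of its nose; z runs along the gun from nose to cap. Straight round tool 114 mm long, 0.22 kg: steel nose 28 mm across, aluminium barrel 32 mm across from 44 to 106 mm, black cap 34 mm across. Starts upright, nose down, in its stand, mouth 6 mm above the table.
- gun_mouth (a point): Centre of the open mouth of the gun's nose, 80 mm from gun_grip on the gun's axis; z as for gun_grip. Mouth 16.4 mm wide (a lip 4 mm long), wider behind it, blind 27 mm deep.
- gun_stand: Gun's stand, fixed: dark round foot 72 mm across and 6 mm thick with a black upright ring, 40 mm outside, 31 mm inside, its rim 34 mm above the table. Origin on the table under the ring's centre. Draw the gun straight up by at least 30 mm to clear the ring.
- nipple_flange (a point): Centre of the upper face of the steel flange (29 mm across) at the root of the grease nipple, about 79 mm above the table; z points outwards along the nipple's axis, which leans 25 degrees from vertical towards the drive unit's -y side. Brass stem 14 mm across up to 20 mm, tapering to 9 mm at 26 mm; four sprung brass latch bumps 16 mm up, 19 mm across in all.
- valve (a joint): Travel in m of the nipple's spring pin: 0 free, about 0.002 to 0.004 with the gun snapped on but not pushed, 0.012 with the nose on the flange. Spring 1.6 N at the start and 0.8 N more per mm.
- reel_red: Bystander: wooden thread reel with red thread, 35 mm across, 44 mm tall, standing; origin under its centre.
- beeswax: Bystander: yellow cake of wax 38 x 52 x 18 mm; origin under its centre.
- nipple_tip (a point): End of the nipple's thin steel spring pin (7 mm across) when free, 39 mm out from nipple_flange on the axis; same axes. The gun's mouth, lowered along the axis, meets the bumps 20 mm above the flange, gives way at about 14 mm (10 to 15 N), pulls itself on to about 9 mm and touches the flange at 0. If let go, the spring lifts it to about 9 mm, where it hangs latched and askew.
- plate_keeper: Brown wooden keeper block of the plate, fixed: 60 x 90 mm, 35 mm high; its pocket is 25 mm deep and 5 mm larger than the plate each way, so 75 mm of the plate stand out. Origin on the table under its centre.
- press_drive: Drive unit, fixed: dark base plate 120 (x) x 230 (y) x 12 mm; grey slotted boss 46 x 86 mm, 60 mm high, centred 55 mm to its +y; green boss with the nipple 55 mm to its -y. Origin on the table under its centre.

How it is judged (in metres and radians):
On the way, in this order (a step that is already met when the one before it is completed fails the run):
1. the locking plate is fully home in the drive unit's slot and let go (z of plate_foot in the frame of slot_floor between -0.004 and 0.004 m and x of plate_foot in the frame of slot_floor between -0.004 and 0.004 m and y of plate_foot in the frame of slot_floor between -0.005 and 0.005 m and angle between the z axis of plate_center and the z axis of slot_floor, either way round below 0.08 rad and contact force between the fingers and lock_plate below 0.2 N), for 0.2 s.
2. with the plate home, the gun's nose has snapped over the nipple's latch bumps, square to the nipple (z of gun_mouth in the frame of nipple_flange between -0.003 and 0.0095 m and x of gun_mouth in the frame of nipple_flange between -0.003 and 0.003 m and y of gun_mouth in the frame of nipple_flange between -0.003 and 0.003 m and angle between the z axis of gun_mouth and the z axis of nipple_flange, either way round below 0.12 rad and z of plate_foot in the frame of slot_floor between -0.004 and 0.004 m and x of plate_foot in the frame of slot_floor between -0.004 and 0.004 m and y of plate_foot in the frame of slot_floor between -0.005 and 0.005 m and angle between the z axis of plate_center and the z axis of slot_floor, either way round below 0.08 rad), for 0.1 s.
At the end, for the whole second after the job is handed in: Holding: gun gripped and still, square to the nipple (0.12 rad), its mouth within 6 mm of the flange and 3 mm of the axis, spring pin over 7 mm in. Plate let go, upright (0.08 rad), foot within 4 mm of the slot floor, centred within 4 mm (5 mm lengthways) (all of step 2 and contact force between the fingers and lock_plate below 0.2 N and z of gun_mouth in the frame of nipple_flange below 0.006 m and value of joint valve above 0.007 m and contact force between the fingers and grease_gun above 2 N and linear speed of grease_gun below 0.02 m/s); the arm keeps its last pose, push and grip.
It fails at once if the red reel or the wax is moved more than 30 mm (distance of any of reel_red, beeswax from where it was at the start of the episode above 0.03 m).
It also fails if it takes over 54 s, if anything falls off the work surface, if the arm or the gripper's body presses on something with over 40 N, if the wrist force passes 120 N, or if a joint passes its speed limit or range.

ROBOT

A 6-joint arm with a two-finger parallel gripper is mounted at the origin on a cart in front of the work surface, level with it; the furniture and walls round the work are solid. World frame = base frame: x ahead of the robot, y to its left, z up, the work surface at z = 0. Lengths are in m, angles in degrees, forces in N, time in s.
With the tool pointing down it reaches from about 0.375 to 0.9 m from the base axis. Payload 3.1 kg.
Tool frame: the origin (TCP) lies on the centre line of the jaws, within the pads' length; the fingertips stand 8 mm ahead of it and the grasp point (between the pads) lies 11 mm behind it; y points along the fingers, x is the direction in which the jaws open and shut, and the axes are right-handed (so a half turn about y gives the same grasp; the last joint's range is limited). The gripper opens to 87 mm and grips with 3 to 60 N. Pads are 19 mm wide; open, the fingers measure 117 mm over their backs; the gripper's body (75 mm by 190 mm) begins 51 mm behind the grasp point.
Start: joints at [54.402, 30.224, 82.088, -0, 67.689, -10.227], TCP at [0.268, 0.565, 0.231] pointing down, gripper open.
Joint ranges: [-176.69, 176.69], [-43.24, 126.21], [12.49, 139.97], [-82, 262], [0, 151.66], [-163.58, 163.58]. Speed limits (degrees/s): [159.86, 159.86, 180, 180, 180, 180].

INTERFACE

Orientations are given as a 3x3 rotation matrix whose columns are the frame's x, y, z axes.
In Python, from rig import read_state, imaging, job, spotter gives the robot as it stands.
- The arm moves only by the tool apply_moves, never from a script. Its argument "steps" is a list of rows, each an object of numbers: "x", "y", "z": the shift along the world's x, y, z in mm; "spin": the turn about the world's z in rad. In form: [{"x": .., "y": .., "z": .., "spin": ..}, ...]. A call has 1 to 12 rows; each row shifts and turns the pose as measured when the row begins; what a row does not reach is not made up. A row lasts 1/10 s, in which the tool goes at most 50 mm and 8.59 degrees, less where a joint would pass 70% of its speed; a pose out of reach is approached as far as the arm can. A call is refused whole if a number of a shift passes 50 or a number of a turn 0.15, either way. A call with a gripper value outside its range is refused whole. "grip" is the finger opening in mm, from 0 to 87, set as the call begins (left out, the last holds). The fingers move at their own pace and stop on an object; the grip force is fixed at half the most. Time passes only in rows, so rows that do not move let the fingers close. It gives the time, the measured TCP pose, the force and the opening at its end, in the units of the state.
- read_state(): the state, without advancing time (a new reading comes with each control period).
- imaging.capture(name): name is "side" or "top"; returns the picture (480x640x3 uint8, red, green, blue); there is no depth.
- imaging.camera_params(name): a dict with "fov_y" (degrees; the focal length in pixels is half the picture's height over the tangent of half this angle, whatever the lens; pixels are square), "cx", "cy" (the principal point, pixels), "dist" ([k1, k2, p1, p2, k3] as OpenCV has them; the pictures are not rectified), "R" (3x3) and "t" (3): a world point X has camera coordinates R X + t. Camera axes: x right, y down, z forward; pixel columns grow to the right and rows downward; lengths in m; the calibration is good to about 2 mm. A picture is of the moment at which its call begins. camera_params takes no time and is no camera call.
- job.hand_in(): hands the job in, once; it reports no verdict.
Trained networks look in the newest picture that a camera, given by its name, has taken for a name from the list of things; names that differ only in an ending like _2 or _b are one class to them, and where a whole thing is asked for, a point or a joint stands for the part that bears it (a point fixed in the world has none). Each returns a list of dicts, best first, with "score" (0 to 1); they miss things now and then, are a little off and sometimes report something else, mostly with a low value. They report only what shows in the picture. A call takes as long as a camera call.
- spotter.cut_out(name, camera): "mask" (480x640 bool, what is visible of it) and "rect" ([left, top, width, height] in pixels, round what is visible of it).
The state is a dict: "time_s": time; "joint_positions": joint angles; "qvel": joint speeds; "tau": joint torques, N m; "position": TCP position; "tcp_rot": TCP orientation; "force": force on the tool from outside, world axes, zero at the start; "moment": the same for the moment, N m; "opening": opening from 0.0 (shut) to 1.0 (fully open).
Only numpy, scipy, OpenCV 4.12 (cv2) and the standard library are available. Lean on these libraries where they do the work, as an engineer would, in place of code of your own. Each camera call takes 0.05 s, during which the arm holds its last target.

## Working session

There is one attempt and no reset: what is moved stays moved. The work goes in short steps, Python scripts to look and compute and a tool call to move; the robot and the scene stay as the last step left them, time stands still between calls to the robot, and variables do not carry over. Pictures are saved under pics/ and viewed, and the job is handed in when it is done.

Besides the shell and the picture viewer there is one more tool, called after "Call:" by a JSON object that holds its "api" and its "payload", one argument or row to a line. apply_moves: Moves the arm, as the interface text tells. Its arguments: {"type":"object","properties":{"steps":{"type":"array"},"grip":{"type":"number"}},"required":["steps"]}

```bash
mkdir -p pics; ls -la
python3 - <<'E'
from rig import read_state, imaging, job, spotter
import cv2,json
s=read_state();print(s)
for n in("side","top"):
    im=imaging.capture(n);cv2.imwrite(f"pics/{n}0.png",im[:,:,::-1]);p=imaging.camera_params(n);print(n,p)
E
```

```text
total 12
drwxr-xr-x  3 agent agent 4096 Dec  6 10:56 .
drwxr-xr-x 23 root  root  4096 Dec  6 10:56 ..
drwxr-xr-x  2 agent agent 4096 Dec  6 10:56 pics
{'time_s': 0.0, 'joint_positions': array([ 5.44027049e+01,  3.02810913e+01,  8.21564646e+01, -9.20308689e-04,
        6.76875440e+01, -1.02281291e+01]), 'qvel': array([-0.01302473, -0.02356684, -0.02976341,  0.00433288, -0.0023042 ,
       -0.03756486]), 'tau': array([ 6.97074320e-04, -4.40037274e+01, -1.76597339e+01,  6.34125411e-02,
        5.82309254e-02, -1.99384071e-04]), 'position': array([0.26734577, 0.56414822, 0.22954838]), 'tcp_rot': array([[ 4.28442057e-01, -1.25884308e-03, -9.03568381e-01],
       [ 9.03566697e-01, -1.78403736e-03,  4.28443744e-01],
       [-2.15134319e-03, -9.99997616e-01,  3.73092049e-04]]), 'force': array([-0.13864269,  0.10127809,  0.8799055 ]), 'moment': array([ 0.01460022,  0.00322606, -0.0157172 ]), 'opening': 1.0022262729363458}
side {'fov_y': 44.876039390882255, 'cx': 313.5317024305908, 'cy': 223.50475921309035, 'dist': array([-0.05805318,  0.        ,  0.        ,  0.        ,  0.        ]), 'R': array([[-0.94356372, -0.33116452, -0.00419081],
       [-0.20981765,  0.60751339, -0.76609662],
       [ 0.25624999, -0.72198167, -0.64271176]]), 't': array([0.5029327 , 0.1757992 , 1.13329605])}
top {'fov_y': 50.06015005265667, 'cx': 321.2727575131824, 'cy': 244.393493035315, 'dist': array([-0.09777651,  0.        ,  0.        ,  0.        ,  0.        ]), 'R': array([[ 0.00746825, -0.99993737, -0.0083361 ],
       [-0.99449456, -0.00655573, -0.10458295],
       [ 0.10452175,  0.00907126, -0.99448123]]), 't': array([0.02637544, 0.5524658 , 1.1054775 ])}
```

View pics/side0.png

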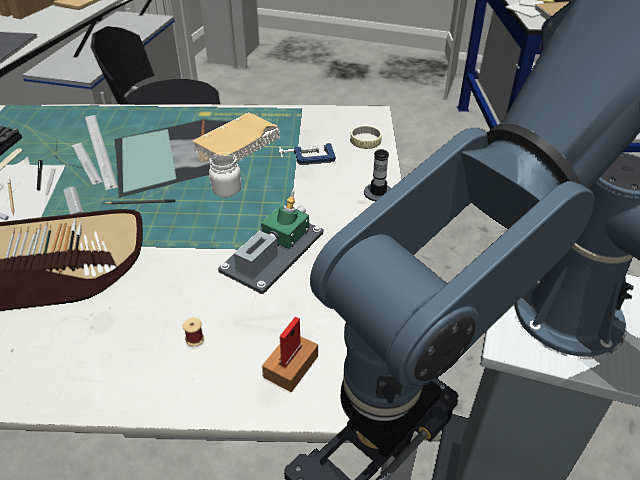

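View pics/top0.png

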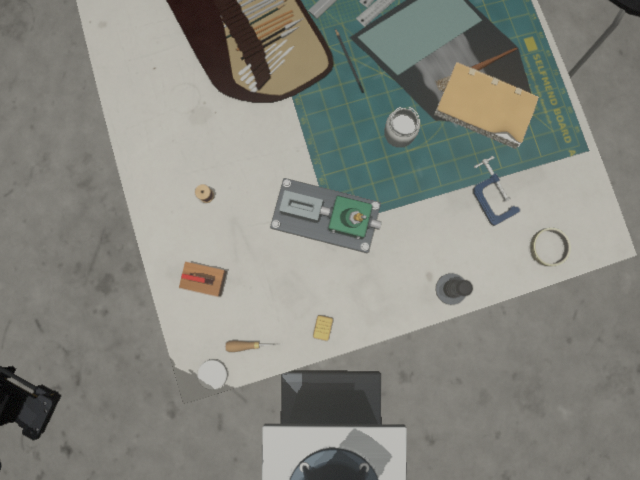

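```bash
cat > h.py <<'E'
from rig import read_state, imaging, job, spotter
import numpy as np, cv2
def cam(n):
    p=imaging.camera_params(n); f=240/np.tan(np.radians(p['fov_y']/2))
    return np.array([[f,0,p['cx']],[0,f,p['cy']],[0,0,1.]]),np.array(p['dist'],float),np.array(p['R']),np.array(p['t'])
def proj(n,X):
    K,d,R,t=cam(n); r,_=cv2.Rodrigues(R)
    return cv2.projectPoints(np.asarray(X,float).reshape(-1,1,3),r,t,K,d)[0].reshape(-1,2)
def ray(n,uv):
    K,d,R,t=cam(n)
    q=cv2.undistortPoints(np.asarray(uv,float).reshape(-1,1,2),K,d).reshape(-1,2)
    D=np.c_[q,np.ones(len(q))]@R
    return -R.T@t,D
def atz(n,uv,z):
    C,D=ray(n,uv); return C+D*((z-C[2])/D[:,2])[:,None]
def crop(n,x0,y0,x1,y1,k,name,pts=None):
    im=imaging.capture(n)[:,:,::-1]
    return savecrop(im,x0,y0,x1,y1,k,name,pts)
def savecrop(im,x0,y0,x1,y1,k,name,pts=None):
    c=cv2.resize(np.ascontiguousarray(im[y0:y1,x0:x1]),None,fx=k,fy=k,interpolation=cv2.INTER_CUBIC)
    if pts is not None:
        for u,v in pts: cv2.circle(c,(int(round((u-x0+.5)*k)),int(round((v-y0+.5)*k))),2,(255,0,255),-1)
    cv2.imwrite('pics/'+name,c); return im
E
python3 - <<'E'
from h import *
im={}
for n in("side","top"):
    im[n]=imaging.capture(n)
    M={}
    for k in("plate_center","plate_keeper","press_drive","gun_grip","gun_stand","reel_red","beeswax","nipple_flange"):
        r=spotter.cut_out(k,n)
        if r:
            r=r[0];m=r['mask'];v,u=np.nonzero(m);print(n,k,round(r['score'],2),r['rect'],u.mean().round(1),v.mean().round(1),atz(n,[[u.mean(),v.mean()]],0.03).round(3))
            M[k]=m
    np.savez(f'm_{n}.npz',**M); cv2.imwrite(f'pics/raw_{n}.png',im[n][:,:,::-1])
savecrop(im['top'][:,:,::-1],260,165,400,265,5,'t_drive.png')
savecrop(im['side'][:,:,::-1],210,180,330,300,5,'s_drive.png')
savecrop(im['top'][:,:,::-1],170,250,240,310,8,'t_keep.png')
savecrop(im['side'][:,:,::-1],255,310,325,395,7,'s_keep.png')
E
```

```text
side plate_center 0.96 [279.6, 316.5, 19.4, 51.8] 289.6 341.8 [[0.485 0.267 0.03 ]]
side plate_keeper 0.71 [261.8, 337.0, 55.3, 52.8] 289.9 365.3 [[0.466 0.315 0.03 ]]
side press_drive 0.83 [218.6, 190.9, 105.2, 101.3] 272.0 247.4 [[0.611 0.044 0.03 ]]
side gun_grip 0.71 [372.4, 147.4, 12.7, 39.4] 379.8 166.4 [[ 0.47  -0.328  0.03 ]]
side gun_stand 0.54 [360.9, 177.6, 26.2, 25.3] 375.4 190.5 [[ 0.454 -0.225  0.03 ]]
side reel_red 0.92 [186.0, 316.2, 16.6, 28.6] 193.4 331.4 [[0.661 0.303 0.03 ]]
side nipple_flange 0.66 [281.0, 190.0, 14.6, 19.2] 289.9 201.9 [[ 0.632 -0.116  0.03 ]]
top plate_center 0.72 [180.1, 277.9, 32.6, 6.4] 195.5 278.6 [[0.474 0.308 0.03 ]]
top plate_keeper 0.61 [179.9, 264.1, 46.3, 32.6] 203.3 279.2 [[0.473 0.29  0.03 ]]
top press_drive 0.56 [273.5, 179.4, 108.3, 74.9] 326.0 215.2 [[0.617 0.02  0.03 ]]
top gun_grip 0.68 [448.0, 283.2, 27.1, 17.4] 460.3 288.1 [[ 0.457 -0.276  0.03 ]]
top gun_stand 0.86 [437.2, 273.5, 30.4, 36.2] 447.7 288.9 [[ 0.456 -0.248  0.03 ]]
top reel_red 0.77 [193.4, 186.6, 21.3, 12.8] 203.8 192.6 [[0.667 0.295 0.03 ]]
top beeswax 0.75 [314.3, 315.5, 22.3, 25.3] 322.5 327.9 [[0.37  0.026 0.03 ]]
top nipple_flange 0.71 [194.6, 185.9, 18.2, 16.0] 204.1 192.9 [[0.667 0.294 0.03 ]]
```

View pics/t_drive.png

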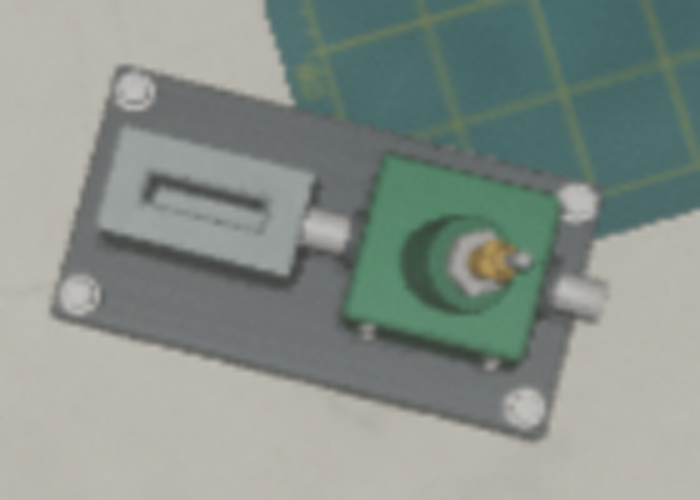

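View pics/s_drive.png

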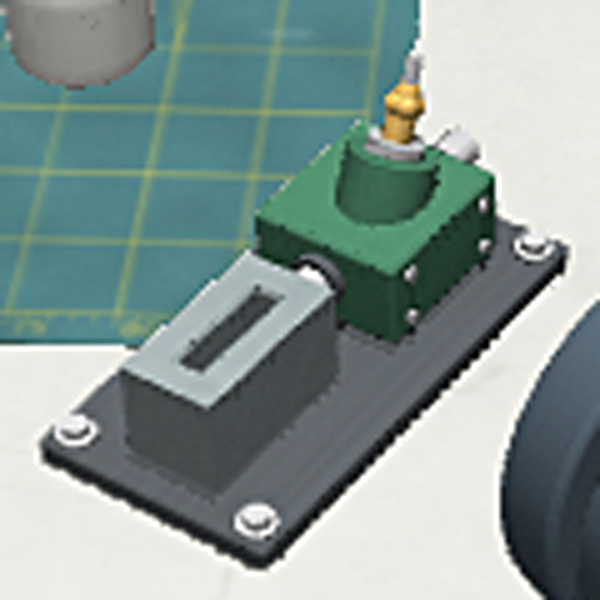

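View pics/t_keep.png

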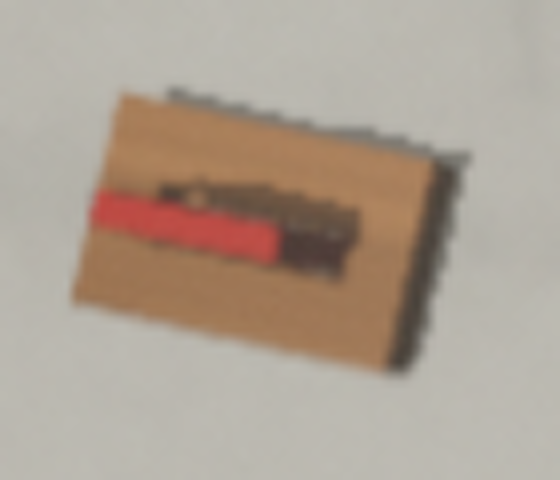

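View pics/s_keep.png

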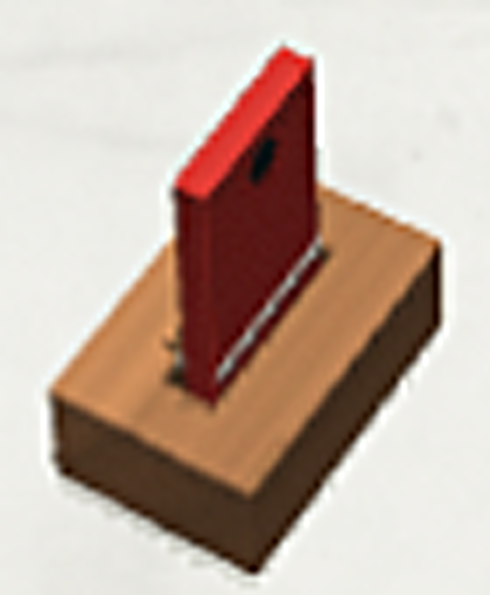

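```bash
cat > fit.py <<'E'
from h import *
from scipy.optimize import least_squares
def fit(obs,x0,verbose=True):
    # obs: list (cam, local XYZ, uv)
    def pts(p): 
        c,s=np.cos(p[2]),np.sin(p[2]); return lambda L: np.array([p[0]+c*L[0]-s*L[1],p[1]+s*L[0]+c*L[1],L[2]])
    def res(p,sel=None):
        f=pts(p);out=[]
        for n,L,uv in obs:
            if sel and n!=sel: continue
            out.append(proj(n,f(L))[0]-uv)
        return np.ravel(out)
    for sel in (None,'top','side'):
        if sel and sum(o[0]==sel for o in obs)<2: continue
        r=least_squares(res,x0,args=(sel,),loss='soft_l1'); 
        print(sel,r.x[:2].round(4),np.degrees(r.x[2]).round(2),'rms px',np.sqrt(np.mean(res(r.x,sel)**2)).round(2))
        if sel is None: best=r.x
    print(np.round(res(best).reshape(-1,2),1).tolist())
    return best
T=lambda x,y,k,ox,oy:np.array([x/k+ox-.5,y/k+oy-.5])
E
cat > a.py <<'E'
from fit import *
t=lambda x,y:T(x,y,5,260,165); s=lambda x,y:T(x,y,5,210,180)
b=.06
obs=[('top',(.023,.098,b),t(127,127)),('top',(.023,.012,b),t(315,176)),('top',(-.023,.012,b),t(292,277)),('top',(-.023,.098,b),t(100,232)),
('top',(.06,.115,.012),t(118,66)),('top',(.06,-.115,.012),t(600,185)),('top',(-.06,-.115,.012),t(545,438)),('top',(-.06,.115,.012),t(53,316)),
('side',(.023,.012,b),s(250,250)),('side',(-.023,.012,b),s(335,295)),('side',(-.023,.098,b),s(207,408)),('side',(.023,.098,b),s(120,375)),
('side',(.06,.115,.012),s(45,447)),('side',(-.06,.115,.012),s(265,558)),('side',(-.06,-.115,.012),s(568,250))]
d=fit(obs,[.62,.02,-.24])
t=lambda x,y:T(x,y,8,170,250); s=lambda x,y:T(x,y,7,255,310); h=.035
k=fit([('top',(.03,.045,h),t(120,93)),('top',(.03,-.045,h),t(437,158)),('top',(-.03,-.045,h),t(385,372)),('top',(-.03,.045,h),t(73,302)),
('side',(.03,.045,h),s(53,393)),('side',(-.03,.045,h),s(252,497)),('side',(-.03,-.045,h),s(440,243))],[.47,.29,-.24])
p=fit([('top',(.005,-.025,.11),t(280,230)),('top',(-.005,-.025,.11),t(276,265)),('top',(-.005,.025,.11),t(91,225)),('top',(.005,.025,.11),t(97,190)),
('side',(.005,-.025,.11),s(285,45)),('side',(-.005,-.025,.11),s(314,61)),('side',(-.005,.025,.11),s(206,195)),('side',(.005,.025,.11),s(176,187))],[.47,.29,-.24])
E
python3 a.py
python3 - <<'E'
from h import *
for n in('side','top'):
    im=cv2.imread(f'pics/raw_{n}.png')
    a=(345,130,405,210) if n=='side' else (425,260,485,310)
    savecrop(im,*a,9 if n=='top' else 7,n[0]+'_gun.png')
E
```

```text
None [0.6211 0.0226] -13.53 rms px 1.03
top [0.6217 0.0212] -13.57 rms px 0.56
side [0.6187 0.0269] -13.72 rms px 0.73
[[-1.2, 0.6], [-0.4, 0.1], [-0.9, 0.3], [-1.1, -0.1], [-0.8, -0.0], [1.2, 0.0], [-0.1, 0.7], [-1.1, 0.7], [-0.6, -0.5], [-0.1, -1.8], [0.5, -0.6], [-0.0, -2.4], [-1.7, -1.9], [0.1, -1.5], [0.2, -2.2]]
None [0.4738 0.2949] -11.2 rms px 0.74
top [0.4748 0.2937] -11.45 rms px 0.19
side [0.4723 0.297 ] -11.4 rms px 0.35
[[-0.5, 0.2], [-0.8, 0.4], [-0.2, 0.5], [-0.7, 0.7], [-0.9, -1.1], [-0.0, -1.1], [-0.0, -1.4]]
None [0.472  0.2942] -10.89 rms px 0.73
top [0.4728 0.2929] -11.28 rms px 0.26
side [0.4709 0.2961] -10.6 rms px 0.47
[[-0.2, 0.1], [-0.7, 0.5], [-1.0, 0.7], [-0.7, 0.3], [-0.5, -1.1], [0.4, -1.2], [0.1, -0.2], [-0.8, -1.4]]
```

View pics/t_gun.png

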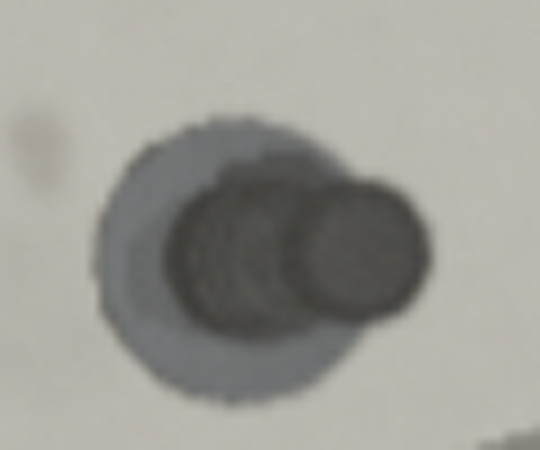

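View pics/s_gun.png

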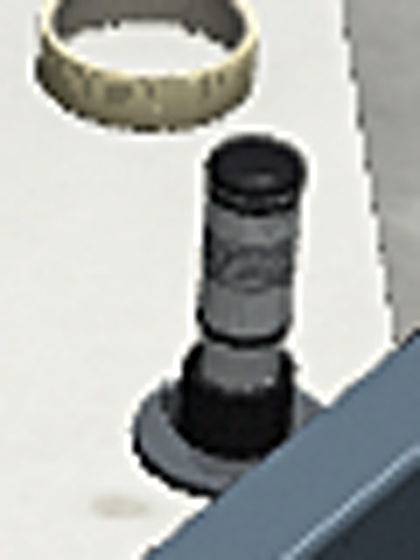

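Call:
{"api": "apply_moves", "payload": {
  "grip": 60,
  "steps": [
    {"x":22,"y":-30,"z":-3,"spin":-0.14},
    {"x":22,"y":-30,"z":-3,"spin":-0.14},
    {"x":22,"y":-30,"z":-3,"spin":-0.14},
    {"x":22,"y":-30,"z":-3,"spin":-0.14},
    {"x":22,"y":-30,"z":-3,"spin":-0.14},
    {"x":22,"y":-30,"z":-3,"spin":-0.14},
    {"x":22,"y":-30,"z":-3,"spin":-0.14},
    {"x":22,"y":-30,"z":-3,"spin":-0.14},
    {"x":20,"y":-30,"z":-3,"spin":-0.14},
    {"x":0,"y":0,"z":0,"spin":0}
  ]
}}

```text
time_s: 2.0
position: [0.4705, 0.2867, 0.2042]
tcp_rot: [[0.984, 0.01, 0.179], [-0.179, 0.0, 0.984], [0.01, -1.0, 0.002]]
force: [0.6, 0.0, -0.3]
opening: 0.692
```

```bash
cat > st.py <<'E'
from h import *
s=read_state();R=s['tcp_rot']
print('t',round(s['time_s'],2),'pos',(s['position']*1000).round(1),'xang',np.degrees(np.arctan2(R[1,0],R[0,0])).round(2),'tilt y',(R[:2,1]*57.3).round(2),'F',s['force'].round(1),'M',s['moment'].round(2),'open',(s['opening']*87).round(1),'j',s['joint_positions'].round(0))
E
python3 st.py
```

```text
Traceback (most recent call last):
  File "st.py", line 3, in <module>
    print('t',round(s['time_s'],2),'pos',(s['position']*1000).round(1),'xang',np.degrees(np.arctan2(R[1,0],R[0,0])).round(2),'tilt y',(R[:2,1]*57.3).round(2),'F',s['force'].round(1),'M',s['moment'].round(2),'open',(s['opening']*87).round(1),'j',s['joint_positions'].round(0))
                                                                                                                                                                                                                      ^^^^^^^^^^^^^^^^^^^^^^^
AttributeError: 'float' object has no attribute 'round'
```

```bash
sed -i "s/(s\['opening'\]\*87).round(1)/round(s['opening']*87,1)/" st.py; python3 st.py
python3 - <<'E'
from h import *
s=read_state();p=s['position'];print(proj('top',p),proj('side',p))
for n in('top','side'):
    im=imaging.capture(n)[:,:,::-1];cv2.imwrite(f'pics/{n}1.png',im)
E
```

```text
t 2.0 pos [470.5 286.7 204.2] xang -10.3 tilt y [0.57 0.  ] F [ 0.6  0.  -0.3] M [-0.06  0.08  0.  ] open 60.2 j [20. 26. 95. -0. 58. 30.]
[[183.08035782 277.14835321]] [[290.1516939  283.62075347]]
```

View pics/top1.png

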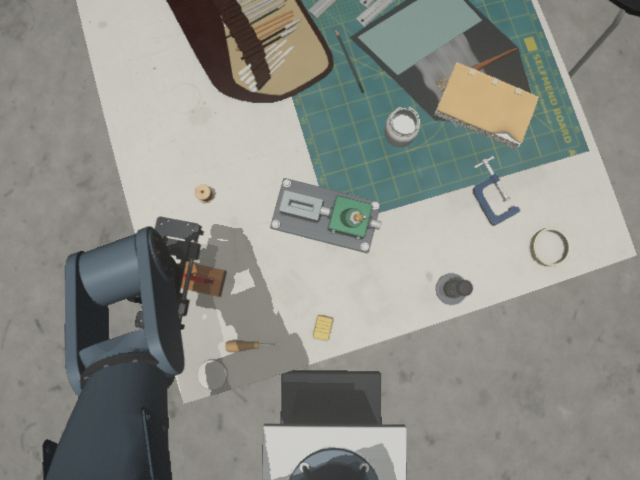

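View pics/side1.png

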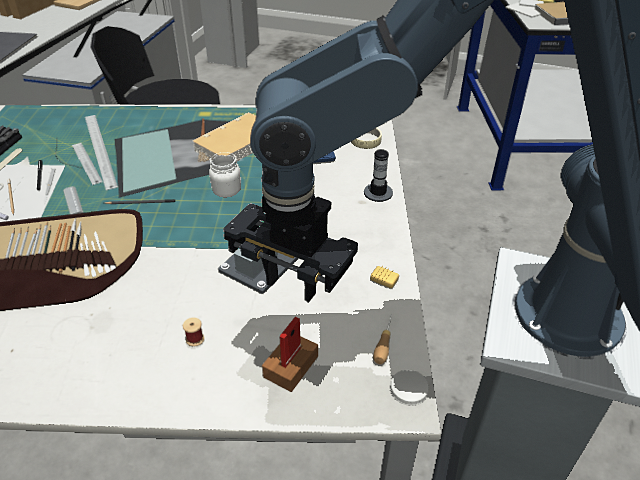

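Run:
```python
from h import *
s=read_state();p=s['position'];R=s['tcp_rot']
P=[p+R@np.array(l) for l in [(sx*.030,.008,sz*.0095) for sx in(-1,1) for sz in(-1,1)]+[(0,0,0)]]
print(proj('side',P).round(1))
im=cv2.imread('pics/side1.png');savecrop(im,220,230,360,310,5,'s_tip.png',proj('side',P))
```

```text
[[310.5 291.6]
 [304.5 299.4]
 [278.1 278.1]
 [271.8 285.5]
 [290.9 285. ]]
```

View pics/s_tip.png

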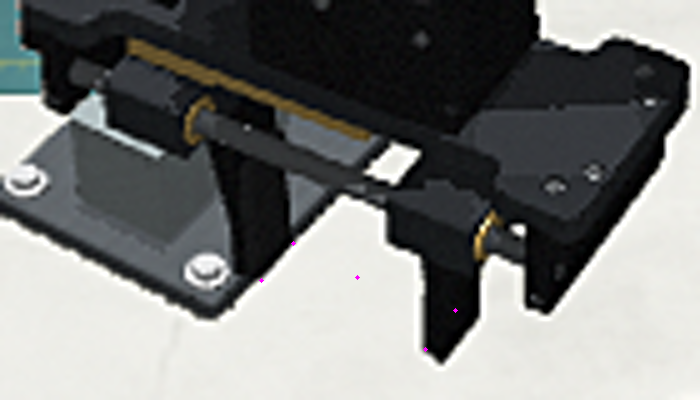

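Call:
{"api": "apply_moves", "payload": {
  "steps": [
    {"x":1.5,"y":8,"z":-20,"spin":-0.014},
    {"x":0,"y":0,"z":-30,"spin":0},
    {"x":0,"y":0,"z":-30,"spin":0},
    {"x":0,"y":0,"z":-20,"spin":0}
  ]
}}

```text
time_s: 2.5
position: [0.4701, 0.3034, 0.1064]
tcp_rot: [[0.984, 0.019, 0.178], [-0.178, 0.008, 0.984], [0.017, -1.0, 0.011]]
force: [-0.5, 0.2, 0.3]
opening: 0.688
```

```bash
python3 st.py
python3 - <<'E'
from h import *
im=crop('side',230,230,350,350,5,'s2.png')
E
```

```text
t 2.5 pos [470.1 303.4 106.4] xang -10.27 tilt y [1.07 0.44] F [-0.5  0.2  0.3] M [-0.05  0.05 -0.04] open 59.9 j [21. 35. 99.  0. 45. 32.]
```

View pics/s2.png

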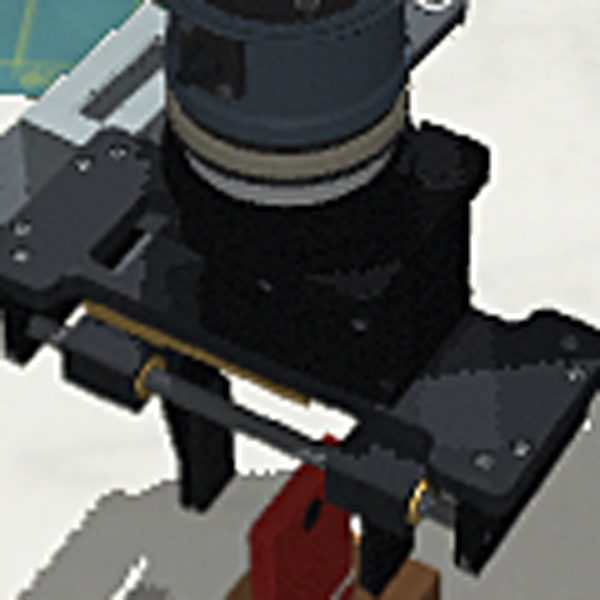

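Call:
{"api": "apply_moves", "payload": {
  "steps": [
    {"x":2,"y":-9,"z":0,"spin":-0.015},
    {"x":0,"y":0,"z":0,"spin":0}
  ]
}}

```text
time_s: 2.75
position: [0.4685, 0.2951, 0.1035]
tcp_rot: [[0.982, 0.011, 0.189], [-0.189, 0.005, 0.982], [0.01, -1.0, 0.007]]
force: [0.4, 0.2, 0.1]
opening: 0.688
```

```bash
python3 st.py
```

```text
t 2.75 pos [468.5 295.1 103.5] xang -10.91 tilt y [0.66 0.29] F [0.4 0.2 0.1] M [-0.09  0.    0.02] open 59.9 j [21. 35. 99.  0. 45. 31.]
```

Call:
{"api": "apply_moves", "payload": {
  "steps": [
    {"x":4,"y":0,"z":-10,"spin":0},
    {"x":0,"y":0,"z":-10,"spin":0},
    {"x":0,"y":0,"z":0,"spin":0},
    {"x":0,"y":0,"z":0,"spin":0}
  ]
}}

```text
time_s: 3.15
position: [0.475, 0.2963, 0.0852]
tcp_rot: [[0.982, 0.018, 0.188], [-0.189, 0.008, 0.982], [0.016, -1.0, 0.011]]
force: [-0.3, -0.9, 0.3]
opening: 0.687
```

```bash
python3 st.py
```

```text
t 3.15 pos [475.  296.3  85.2] xang -10.87 tilt y [1.02 0.44] F [-0.3 -0.9  0.3] M [-0.12  0.1   0.  ] open 59.8 j [20. 37. 99.  0. 43. 31.]
```

Call:
{"api": "apply_moves", "payload": {
  "steps": [
    {"x":0,"y":0,"z":0,"spin":0},
    {"x":0,"y":0,"z":0,"spin":0}
  ]
}}

```text
time_s: 3.35
position: [0.4752, 0.2963, 0.0856]
tcp_rot: [[0.982, 0.018, 0.189], [-0.189, 0.008, 0.982], [0.017, -1.0, 0.011]]
force: [0.3, -0.5, 1.0]
opening: 0.686
```

```bash
python3 st.py;python3 - <<'E'
from h import *
im=crop('side',230,230,350,350,5,'s3.png')
E
```

```text
t 3.35 pos [475.2 296.3  85.6] xang -10.88 tilt y [1.06 0.46] F [ 0.3 -0.5  1. ] M [-0.09  0.09 -0.01] open 59.7 j [20. 37. 99.  0. 43. 31.]
```

View pics/s3.png

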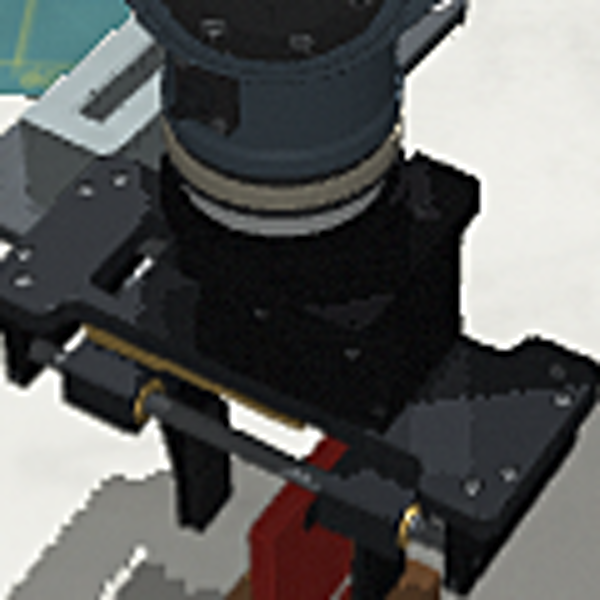

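Call:
{"api": "apply_moves", "payload": {
  "steps": [
    {"x":-1,"y":0,"z":-5,"spin":0},
    {"x":0,"y":0,"z":0,"spin":0}
  ]
}}

```text
time_s: 3.6
position: [0.4742, 0.2964, 0.0806]
tcp_rot: [[0.982, 0.019, 0.189], [-0.189, 0.008, 0.982], [0.017, -1.0, 0.012]]
force: [0.1, -0.4, -0.4]
opening: 0.69
```

Call:
{"api": "apply_moves", "payload": {
  "grip": 0,
  "steps": [
    {"x":0,"y":0,"z":0,"spin":0},
    {"x":0,"y":0,"z":0,"spin":0},
    {"x":0,"y":0,"z":0,"spin":0},
    {"x":0,"y":0,"z":0,"spin":0},
    {"x":0,"y":0,"z":0,"spin":0},
    {"x":0,"y":0,"z":0,"spin":0},
    {"x":0,"y":0,"z":0,"spin":0}
  ]
}}

```text
time_s: 4.3
position: [0.4742, 0.2964, 0.0805]
tcp_rot: [[0.982, 0.019, 0.188], [-0.189, 0.008, 0.982], [0.017, -1.0, 0.012]]
force: [-0.5, 0.2, 1.0]
opening: 0.139
```

```bash
python3 st.py;python3 - <<'E'
from h import *
im=crop('side',230,250,350,390,4,'s4.png')
E
```

```text
t 4.3 pos [474.2 296.4  80.5] xang -10.88 tilt y [1.09 0.47] F [-0.5  0.2  1. ] M [-0.05  0.03 -0.02] open 12.1 j [21. 37. 99.  0. 42. 31.]
```

View pics/s4.png

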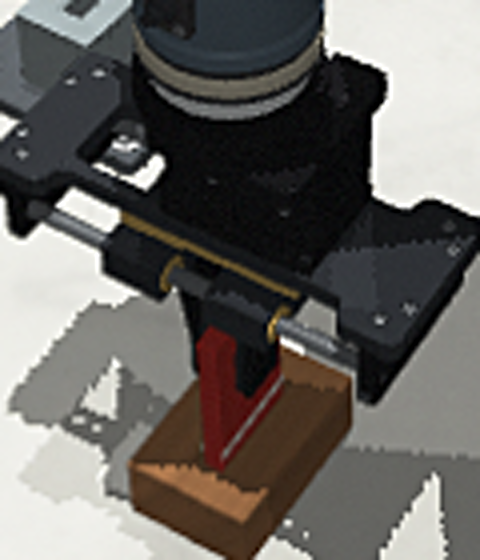

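Call:
{"api": "apply_moves", "payload": {
  "steps": [
    {"x":0,"y":0,"z":0,"spin":0},
    {"x":0,"y":0,"z":0,"spin":0},
    {"x":0,"y":0,"z":4,"spin":0},
    {"x":0,"y":0,"z":8,"spin":0},
    {"x":0,"y":0,"z":12,"spin":0},
    {"x":0,"y":0,"z":12,"spin":0},
    {"x":0,"y":0,"z":12,"spin":0},
    {"x":0,"y":0,"z":12,"spin":0},
    {"x":0,"y":0,"z":8,"spin":0},
    {"x":0,"y":0,"z":0,"spin":0}
  ]
}}

```text
time_s: 5.35
position: [0.4742, 0.2965, 0.1559]
tcp_rot: [[0.982, 0.021, 0.188], [-0.189, 0.009, 0.982], [0.019, -1.0, 0.013]]
force: [0.1, -0.0, -0.3]
opening: 0.109
```

```bash
python3 st.py;python3 - <<'E'
from h import *
im=crop('side',220,230,350,390,4,'s5.png')
E
```

```text
t 5.35 pos [474.2 296.5 155.9] xang -10.88 tilt y [1.2  0.52] F [ 0.1 -0.  -0.3] M [-0.1   0.06  0.  ] open 9.5 j [21. 30. 97.  0. 52. 31.]
```

View pics/s5.png

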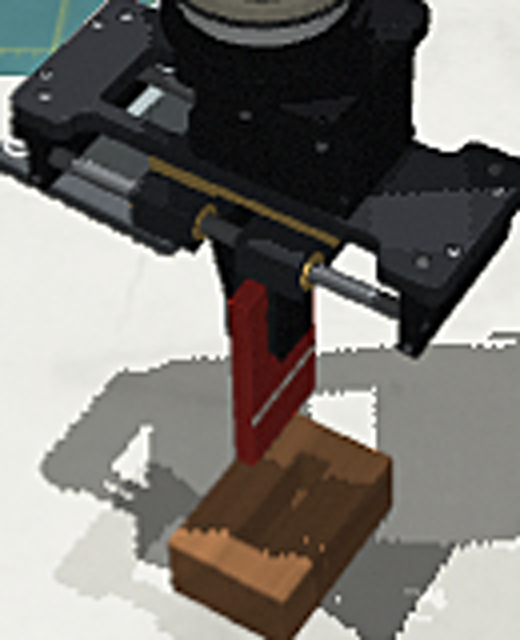

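Call:
{"api": "apply_moves", "payload": {
  "steps": [
    {"x":10,"y":-14,"z":1,"spin":-0.01},
    {"x":16,"y":-22,"z":1,"spin":-0.01},
    {"x":16,"y":-22,"z":1,"spin":-0.01},
    {"x":16,"y":-22,"z":1,"spin":-0.01},
    {"x":16,"y":-22,"z":1,"spin":0},
    {"x":16,"y":-22,"z":1,"spin":0},
    {"x":16,"y":-22,"z":0,"spin":0},
    {"x":16,"y":-22,"z":0,"spin":0},
    {"x":14,"y":-20,"z":0,"spin":0},
    {"x":8,"y":-10,"z":0,"spin":0},
    {"x":0,"y":0,"z":0,"spin":0},
    {"x":0,"y":0,"z":0,"spin":0}
  ]
}}

```text
time_s: 6.6
position: [0.6159, 0.0905, 0.1539]
tcp_rot: [[0.974, 0.003, 0.227], [-0.227, 0.007, 0.974], [0.002, -1.0, 0.008]]
force: [-0.4, -0.2, -0.6]
opening: 0.116
```

```bash
python3 st.py
```

```text
t 6.6 pos [615.9  90.5 153.9] xang -13.15 tilt y [0.19 0.42] F [-0.4 -0.2 -0.6] M [-0.09  0.08 -0.03] open 10.1 j [-2. 35. 87.  0. 58. 11.]
```

Call:
{"api": "apply_moves", "payload": {
  "steps": [
    {"x":9,"y":-7,"z":0,"spin":-0.006},
    {"x":9,"y":-7,"z":0,"spin":0},
    {"x":0,"y":0,"z":0,"spin":0},
    {"x":0,"y":0,"z":0,"spin":0}
  ]
}}

```text
time_s: 7.0
position: [0.6333, 0.0786, 0.1536]
tcp_rot: [[0.973, 0.001, 0.23], [-0.23, 0.008, 0.973], [-0.001, -1.0, 0.008]]
force: [0.1, 0.2, -2.0]
opening: 0.113
```

```bash
python3 st.py
python3 - <<'E'
from h import *
im=crop('side',200,130,340,270,5,'s6.png')
im=crop('top',240,150,400,270,5,'t6.png')
E
```

```text
t 7.0 pos [633.3  78.6 153.6] xang -13.3 tilt y [0.06 0.46] F [ 0.1  0.2 -2. ] M [-0.05  0.03 -0.04] open 9.8 j [-3. 36. 84.  1. 59. 10.]
```

View pics/s6.png

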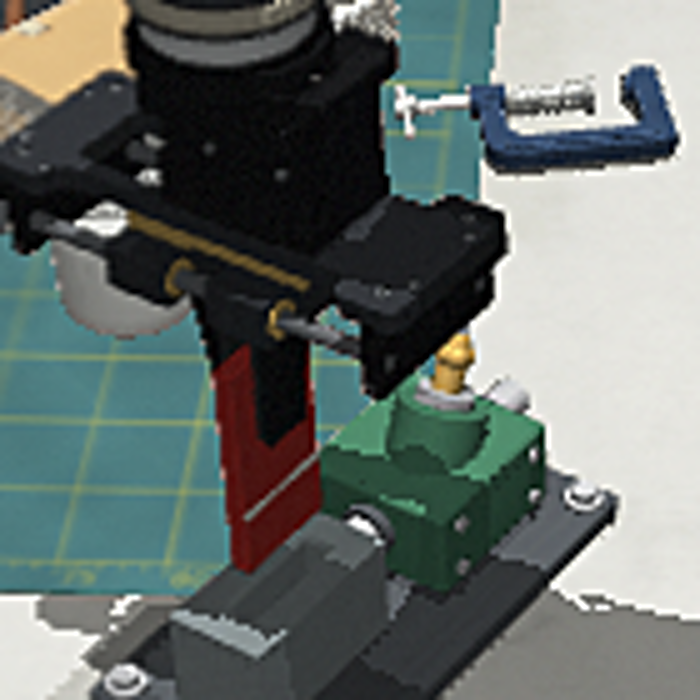

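View pics/t6.png

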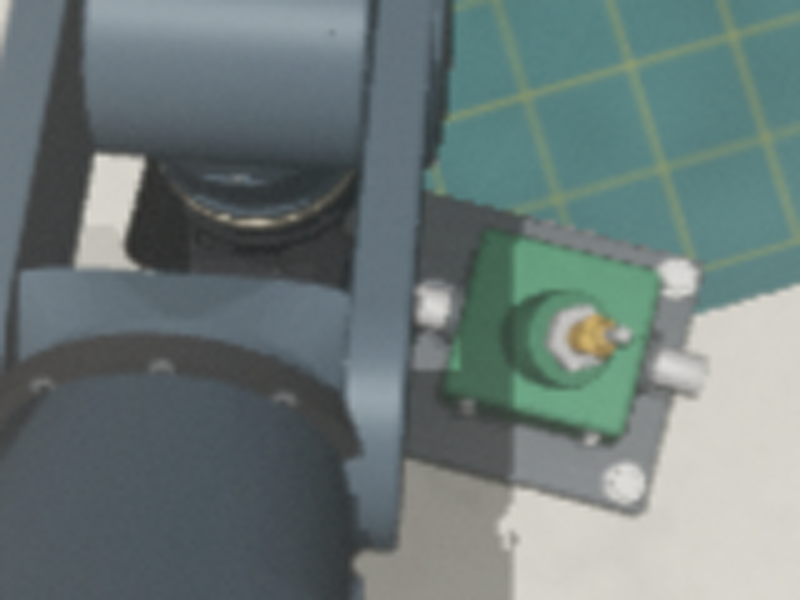

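```bash
cat > pl.py <<'E'
from fit import *
def plate(uvs,z):  # uvs for corners dict
    L={'pp':(.005,.025),'mp':(-.005,.025),'mm':(-.005,-.025)}
    return fit([('side',(*L[k],z),np.array(v)) for k,v in uvs.items()],[.633,.078,-.235])
E
python3 - <<'E'
from pl import *
s=lambda x,y:T(x,y,5,200,130)
z=.1536-.0705
r=plate({'pp':s(231,566),'mp':s(250,575),'mm':s(322,511)},z)
print(proj('side',[[.6333,.0786,.083]]))
# white line endpoints
for uv in [s(247,519),s(322,455)]: print(atz('side',[uv],z+.03))
E
```

```text
None [0.6317 0.0787] -13.42 rms px 0.34
side [0.6317 0.0787] -13.42 rms px 0.34
[[-0.2, 0.3], [-0.1, 0.3], [0.3, -0.6]]
[[254.24696732 236.77543561]]
[[0.63165481 0.10327258 0.1131    ]]
[[0.61915278 0.05705597 0.1131    ]]
```

Run:
```python
from fit import *
im=cv2.imread('pics/raw_side.png'); 
s=lambda x,y:T(x,y,5,210,180)
a=atz('side',[s(258,287),s(285,297),s(210,372),s(182,362)],.06);print(a.round(4),a.mean(0))
b=atz('side',[s(250,250),s(335,295),s(207,408),s(120,375)],.06);print(b.round(4),b.mean(0))
savecrop(im,230,225,282,265,15,'slot.png')
```

```text
[[0.6316 0.0507 0.06  ]
 [0.6184 0.0529 0.06  ]
 [0.6294 0.1053 0.06  ]
 [0.6426 0.1036 0.06  ]] [0.63051674 0.07813128 0.06      ]
[[0.6443 0.0299 0.06  ]
 [0.5991 0.0449 0.06  ]
 [0.6219 0.1251 0.06  ]
 [0.6632 0.119  0.06  ]] [0.63214799 0.07969578 0.06      ]
```

View pics/slot.png

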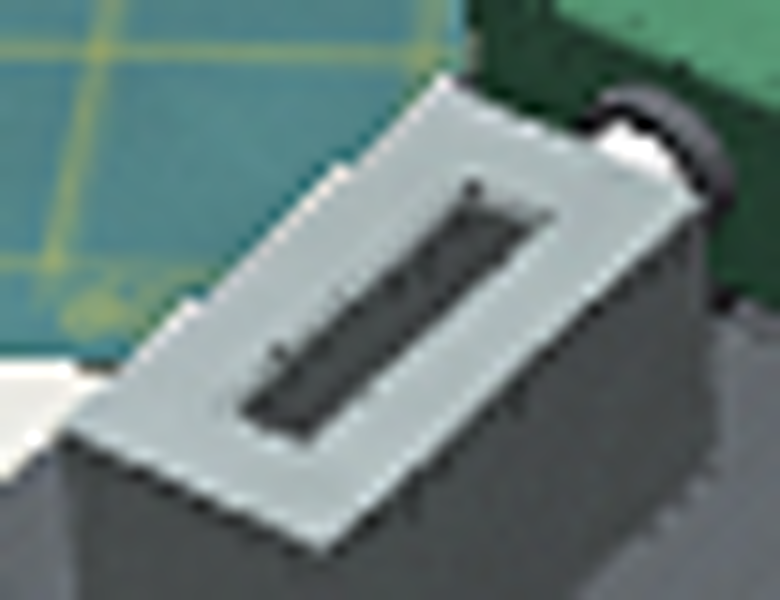

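Run:
```python
from fit import *
s=lambda x,y:T(x,y,15,230,225)
b=atz('side',[s(445,80),s(705,203),s(325,550),s(65,430)],.06);print(b.round(4),b.mean(0))
print(np.degrees(np.arctan2(*( (b[2]+b[3]-b[0]-b[1])[:2]*[-1,1]))))
print(np.degrees(np.arctan2(*( (b[0]+b[3]-b[2]-b[1])[:2][::-1]))))
```

```text
[[0.6446 0.0311 0.06  ]
 [0.5997 0.0435 0.06  ]
 [0.6213 0.1251 0.06  ]
 [0.6643 0.1151 0.06  ]] [0.6324671  0.07870437 0.06      ]
-14.015856168566996
-14.27380273205721
```

Call:
{"api": "apply_moves", "payload": {
  "steps": [
    {"x":0.5,"y":0,"z":-6,"spin":-0.005},
    {"x":0,"y":0,"z":-7,"spin":0},
    {"x":0,"y":0,"z":-6,"spin":0},
    {"x":0,"y":0,"z":0,"spin":0}
  ]
}}

```text
time_s: 7.5
position: [0.6326, 0.0794, 0.1328]
tcp_rot: [[0.972, -0.0, 0.234], [-0.234, 0.008, 0.972], [-0.002, -1.0, 0.008]]
force: [-0.4, 0.1, -2.1]
opening: 0.115
```

```bash
python3 st.py
python3 - <<'E'
from h import *
im=crop('side',215,180,315,280,7,'s7.png')
E
```

```text
t 7.5 pos [632.6  79.4 132.8] xang -13.56 tilt y [-0.01  0.47] F [-0.4  0.1 -2.1] M [-0.1   0.12  0.06] open 10.0 j [-3. 38. 85.  1. 57. 10.]
```

View pics/s7.png

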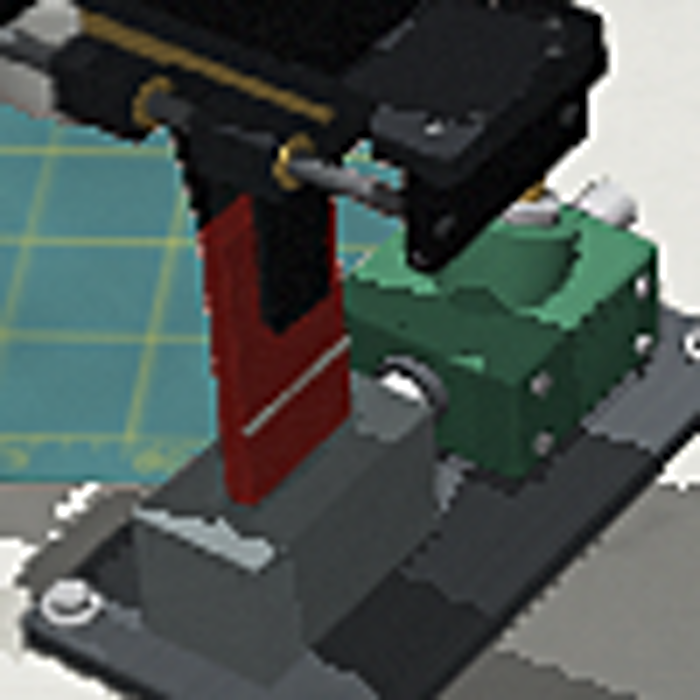

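Run:
```python
from pl import *
s=lambda x,y:T(x,y,7,215,180)
r=plate({'pp':s(227,496),'mp':s(250,507),'mm':s(350,417)},.0623)
```

```text
None [0.6316 0.0784] -13.01 rms px 0.38
side [0.6316 0.0784] -13.01 rms px 0.38
[[-0.5, 0.1], [0.1, 0.3], [0.3, -0.6]]
```

Call:
{"api": "apply_moves", "payload": {
  "steps": [
    {"x":1,"y":0,"z":-3,"spin":-0.004},
    {"x":0,"y":0,"z":-3,"spin":0},
    {"x":0,"y":0,"z":-3,"spin":0}
  ]
}}

```text
time_s: 7.85
position: [0.6346, 0.0794, 0.1241]
tcp_rot: [[0.971, 0.002, 0.239], [-0.239, 0.008, 0.971], [-0.0, -1.0, 0.008]]
force: [-0.8, -0.0, -1.8]
opening: 0.112
```

```bash
python3 st.py
python3 - <<'E'
from h import *
im=crop('side',215,180,315,280,7,'s8.png')
E
```

```text
t 7.85 pos [634.6  79.4 124.1] xang -13.81 tilt y [0.11 0.46] F [-0.8 -0.  -1.8] M [-0.09  0.05 -0.04] open 9.7 j [-3. 39. 85.  1. 56. 10.]
```

View pics/s8.png

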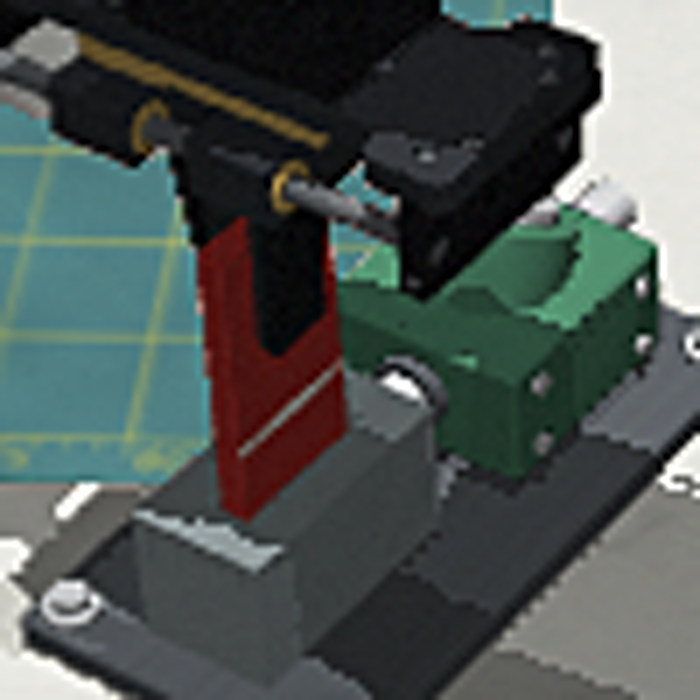

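Call:
{"api": "apply_moves", "payload": {
  "steps": [
    {"x":0,"y":0,"z":-4,"spin":0},
    {"x":0,"y":0,"z":-5,"spin":0},
    {"x":0,"y":0,"z":-3,"spin":0},
    {"x":0,"y":0,"z":0,"spin":0}
  ]
}}

```text
time_s: 8.3
position: [0.6341, 0.0793, 0.1103]
tcp_rot: [[0.971, 0.001, 0.239], [-0.239, 0.008, 0.971], [-0.001, -1.0, 0.008]]
force: [-0.2, 0.2, -1.3]
opening: 0.11
```

```bash
python3 st.py
```

```text
t 8.3 pos [634.1  79.3 110.3] xang -13.82 tilt y [0.03 0.47] F [-0.2  0.2 -1.3] M [-0.06  0.1  -0.03] open 9.6 j [-3. 40. 86.  1. 55. 10.]
```

Call:
{"api": "apply_moves", "payload": {
  "steps": [
    {"x":0,"y":0,"z":-4,"spin":0},
    {"x":0,"y":0,"z":-4,"spin":0},
    {"x":0,"y":0,"z":-2,"spin":0},
    {"x":0,"y":0,"z":-1,"spin":0}
  ]
}}

```text
time_s: 8.7
position: [0.6346, 0.0792, 0.1005]
tcp_rot: [[0.971, 0.002, 0.239], [-0.239, 0.008, 0.971], [-0.0, -1.0, 0.008]]
force: [-3.1, -0.1, 9.3]
opening: 0.11
```

```bash
python3 st.py
python3 - <<'E'
from h import *
im=crop('side',215,180,315,280,7,'s9.png')
E
```

```text
t 8.7 pos [634.6  79.2 100.5] xang -13.8 tilt y [0.09 0.45] F [-3.1 -0.1  9.3] M [ 0.05  0.7  -0.05] open 9.5 j [-3. 40. 86.  1. 54. 10.]
```

View pics/s9.png

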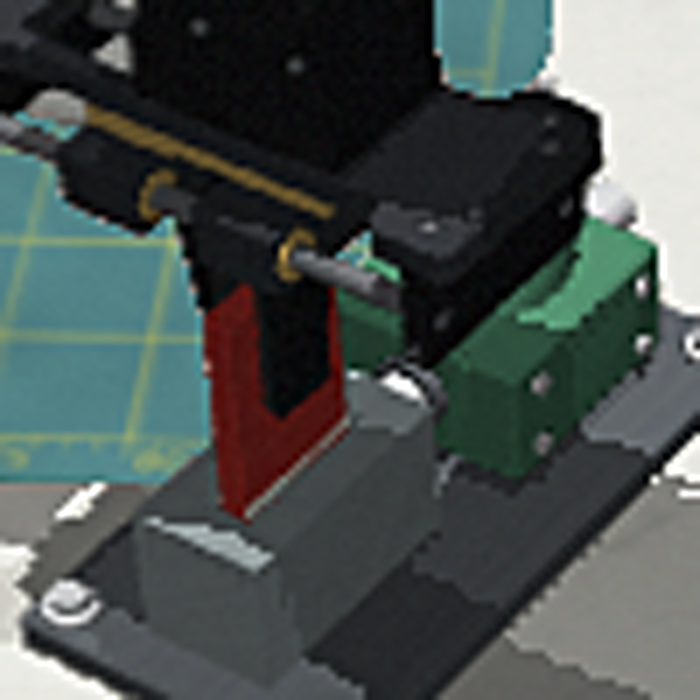

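Call:
{"api": "apply_moves", "payload": {
  "grip": 50,
  "steps": [
    {"x":0,"y":0,"z":0,"spin":0},
    {"x":0,"y":0,"z":0,"spin":0},
    {"x":0,"y":0,"z":0,"spin":0},
    {"x":0,"y":0,"z":0,"spin":0},
    {"x":0,"y":0,"z":5,"spin":0},
    {"x":0,"y":0,"z":15,"spin":0},
    {"x":0,"y":0,"z":25,"spin":0},
    {"x":0,"y":0,"z":25,"spin":0},
    {"x":0,"y":0,"z":15,"spin":0}
  ]
}}

```text
time_s: 9.65
position: [0.6336, 0.0792, 0.1892]
tcp_rot: [[0.971, -0.001, 0.239], [-0.239, 0.008, 0.971], [-0.003, -1.0, 0.008]]
force: [-0.1, -0.1, -0.0]
opening: 0.573
```

```bash
python3 st.py
python3 - <<'E'
from h import *
im=crop('side',215,140,315,280,5,'s10.png')
E
```

```text
t 9.65 pos [633.6  79.2 189.2] xang -13.81 tilt y [-0.07  0.46] F [-0.1 -0.1 -0. ] M [-0.11  0.07 -0.05] open 49.9 j [-3. 34. 82.  1. 64. 10.]
```

View pics/s10.png

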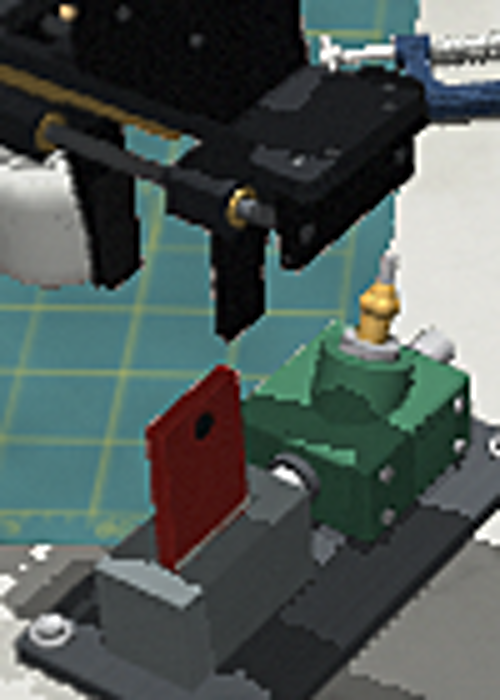

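Run:
```python
from fit import *
t=lambda x,y:T(x,y,9,425,260); s=lambda x,y:T(x,y,7,345,130)
print('cap top',atz('top',[t(359.5,252)],.12),'foot top',atz('top',[t(241,261)],.006))
print('cap side',atz('side',[s(256,160)],.12),'ring',atz('side',[s(238,372)],.034))
# nipple
s=lambda x,y:T(x,y,5,210,180);t=lambda x,y:T(x,y,5,260,165)
cs,ds=ray('side',[s(413,60),s(396,146)]);ct,dt=ray('top',[t(521,260),t(465,258)])
for a,b in zip(ds,dt):
    A=np.stack([a,-b],1);k=np.linalg.lstsq(A,ct-cs,rcond=None)[0];p,q=cs+a*k[0],ct+b*k[1];print(p.round(4),q.round(4))
for z in(.079,.079+.039*np.cos(np.radians(25))): print(atz('side',[s(413,60),s(396,146)],z).round(4),atz('top',[t(521,260),t(465,258)],z).round(4))
im=cv2.imread('pics/raw_side.png');savecrop(im,275,180,310,220,16,'nip_s.png')
im=cv2.imread('pics/raw_top.png');savecrop(im,335,195,385,230,14,'nip_t.png')
```

```text
cap top [[ 0.4568954  -0.26100646  0.12      ]] foot top [[ 0.45712223 -0.26193437  0.006     ]]
cap side [[ 0.4545726  -0.25488726  0.12      ]] ring [[ 0.45437486 -0.25297713  0.034     ]]
[ 0.602  -0.0576  0.1094] [ 0.6022 -0.0575  0.1095]
[ 0.6032 -0.0375  0.0766] [ 0.6081 -0.0361  0.0773]
[[ 0.6173 -0.0953  0.079 ]
 [ 0.602  -0.0348  0.079 ]] [[ 0.6071 -0.0598  0.079 ]
 [ 0.6078 -0.036   0.079 ]]
[[ 0.5995 -0.0515  0.1143]
 [ 0.5849  0.0063  0.1143]] [[ 0.6015 -0.0572  0.1143]
 [ 0.6021 -0.0342  0.1143]]
```

View pics/nip_s.png

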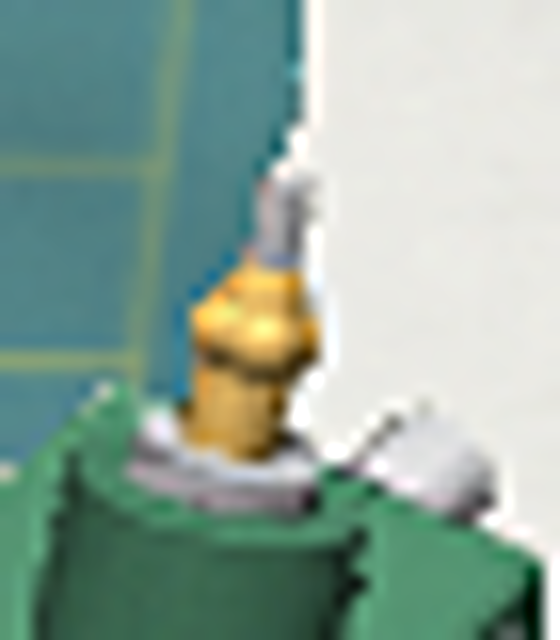

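View pics/nip_t.png

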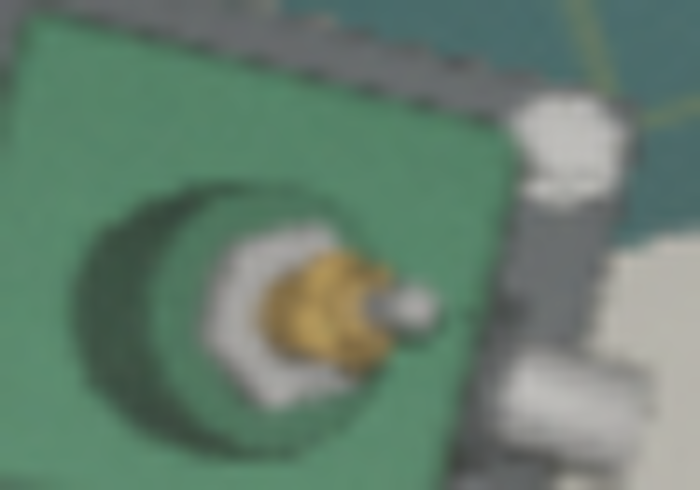

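Run:
```python
from fit import *
s=lambda x,y:T(x,y,16,275,180); t=lambda x,y:T(x,y,14,335,195)
yaw=np.radians(-13.7); yd=np.array([-np.sin(yaw),np.cos(yaw),0]); a=np.cos(np.radians(25))*np.array([0,0,1])-np.sin(np.radians(25))*yd
O={'side':[(.039,s(290,175)),(.026,s(275,265)),(.016,s(256,325)),(0,s(230,450))],'top':[(.039,t(415,305)),(.018,t(335,309))]}
def res(p,sel):
    o=[]
    for c in O:
        if sel and c!=sel: continue
        for d,uv in O[c]:
            z=p[2] if not sel else .079
            o.append(proj(c,np.array([p[0],p[1],z])+a*d)[0]-uv)
    return np.ravel(o)
for sel in(None,'top','side'):
    r=least_squares(res,[.607,-.036,.079],args=(sel,));print(sel,r.x.round(4),r.fun.round(1).reshape(-1,2).tolist())
```

```text
None [ 0.6049 -0.0416  0.0774] [[-0.2, -0.1], [-0.5, -0.1], [-0.3, 0.5], [-0.3, -0.5], [-0.3, 0.5], [0.6, 0.7]]
top [ 0.6059 -0.0411  0.079 ] [[-0.5, -0.1], [0.5, 0.1]]
side [ 0.6034 -0.0398  0.079 ] [[0.2, -0.1], [-0.2, -0.0], [-0.0, 0.5], [0.0, -0.4]]
```

Call:
{"api": "apply_moves", "payload": {
  "grip": 60,
  "steps": [
    {"x":-8,"y":-15,"z":0,"spin":0},
    {"x":-14,"y":-27,"z":0,"spin":0},
    {"x":-14,"y":-27,"z":0,"spin":0},
    {"x":-14,"y":-27,"z":0,"spin":0},
    {"x":-14,"y":-27,"z":0,"spin":0},
    {"x":-14,"y":-27,"z":0,"spin":0},
    {"x":-14,"y":-27,"z":0,"spin":0},
    {"x":-14,"y":-27,"z":0,"spin":0},
    {"x":-14,"y":-27,"z":0,"spin":0},
    {"x":-14,"y":-27,"z":0,"spin":0},
    {"x":-14,"y":-27,"z":0,"spin":0},
    {"x":-8,"y":-15,"z":0,"spin":0}
  ]
}}

```text
time_s: 10.9
position: [0.4597, -0.2347, 0.1893]
tcp_rot: [[0.972, -0.007, 0.235], [-0.235, 0.009, 0.972], [-0.009, -1.0, 0.007]]
force: [-0.0, 0.3, 0.6]
opening: 0.693
```

```bash
python3 st.py
```

```text
t 10.9 pos [ 459.7 -234.7  189.3] xang -13.59 tilt y [-0.38  0.53] F [-0.   0.3  0.6] M [-0.12  0.05 -0.02] open 60.3 j [-40.  25. 100.   0.  56. -26.]
```

Call:
{"api": "apply_moves", "payload": {
  "steps": [
    {"x":-2,"y":-8,"z":-8,"spin":-0.002},
    {"x":-2,"y":-8,"z":-9,"spin":0},
    {"x":0,"y":-5,"z":-8,"spin":0},
    {"x":0,"y":0,"z":0,"spin":0}
  ]
}}

```text
time_s: 11.3
position: [0.4517, -0.2582, 0.1607]
tcp_rot: [[0.97, -0.01, 0.242], [-0.242, 0.012, 0.97], [-0.013, -1.0, 0.009]]
force: [0.6, -0.3, 0.4]
opening: 0.69
```

```bash
python3 st.py
python3 - <<'E'
from h import *
im=crop('side',310,60,450,210,5,'s11.png')
im=crop('top',380,230,520,330,5,'t11.png')
E
```

```text
t 11.3 pos [ 451.7 -258.2  160.7] xang -13.98 tilt y [-0.58  0.68] F [ 0.6 -0.3  0.4] M [-0.04  0.05  0.07] open 60.0 j [-42.  28. 100.   0.  52. -28.]
```

View pics/s11.png

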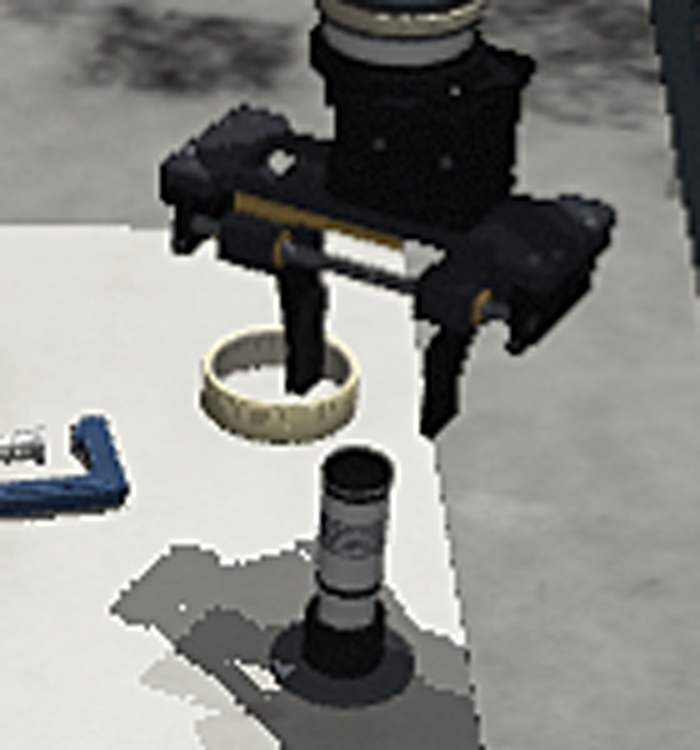

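View pics/t11.png

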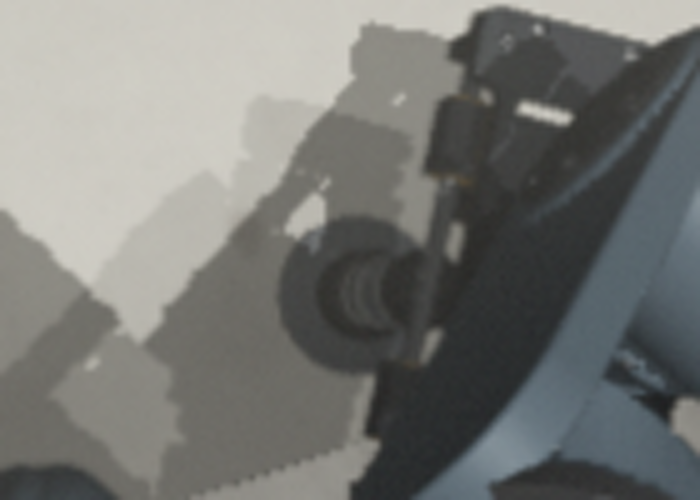

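Run:
```python
from fit import *
s=lambda x,y:T(x,y,5,310,60)
S=read_state();p=S['position'];R=S['tcp_rot']
for l in[(0,.008,0),(.03,.008,0),(-.03,.008,0)]: print((proj('side',p+R@np.array(l))[0]-[309.5,59.5])*5)
print('side gap mid @tip z',atz('side',[s(373,400)],p[2]-.008), 'actual',p+R@[0,.008,0])
print('cap now',atz('side',[s(358,470)],.12))
```

```text
[369.53713355 400.54271141]
[312.34257275 382.49620054]
[427.80810322 418.95604253]
side gap mid @tip z [[ 0.45073627 -0.25867397  0.15363974]] actual [ 0.45213094 -0.25768863  0.15364056]
cap now [[ 0.45331271 -0.25017692  0.12      ]]
```

Call:
{"api": "apply_moves", "payload": {
  "steps": [
    {"x":2,"y":1,"z":-8,"spin":0.002},
    {"x":2,"y":1,"z":-9,"spin":0.002},
    {"x":0,"y":0,"z":-9,"spin":0},
    {"x":0,"y":0,"z":-8,"spin":0},
    {"x":0,"y":0,"z":0,"spin":0}
  ]
}}

```text
time_s: 11.9
position: [0.4578, -0.2532, 0.1249]
tcp_rot: [[0.973, -0.009, 0.232], [-0.232, 0.011, 0.973], [-0.011, -1.0, 0.009]]
force: [0.3, 1.1, -1.0]
opening: 0.69
```

```bash
python3 st.py
python3 - <<'E'
from h import *
im=crop('side',330,90,430,210,6,'s12.png')
E
```

```text
t 11.9 pos [ 457.8 -253.2  124.9] xang -13.43 tilt y [-0.49  0.64] F [ 0.3  1.1 -1. ] M [-0.07  0.07 -0.01] open 60.0 j [-41.  32. 102.   0.  47. -28.]
```

View pics/s12.png

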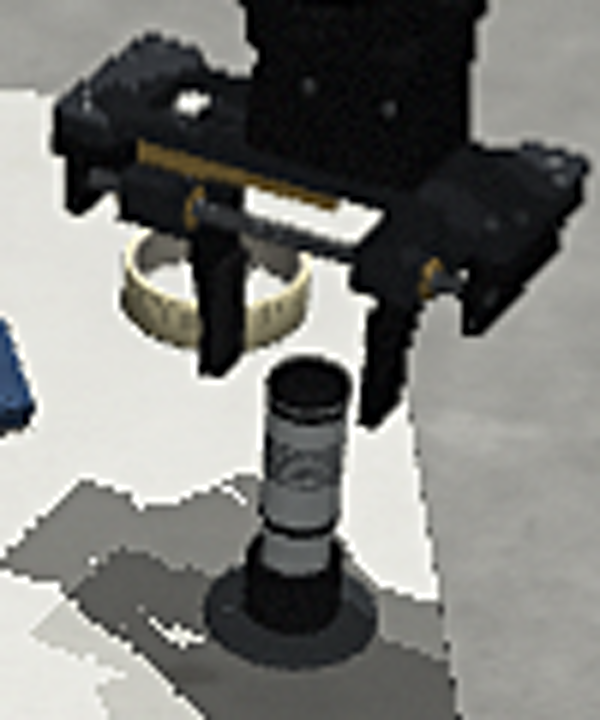

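Call:
{"api": "apply_moves", "payload": {
  "steps": [
    {"x":-1,"y":0,"z":-8,"spin":0},
    {"x":-1,"y":0,"z":-9,"spin":0},
    {"x":0,"y":0,"z":-9,"spin":0},
    {"x":0,"y":0,"z":-9,"spin":0},
    {"x":0,"y":0,"z":-7,"spin":0},
    {"x":0,"y":0,"z":-4,"spin":0},
    {"x":0,"y":0,"z":0,"spin":0}
  ]
}}

```text
time_s: 12.65
position: [0.4558, -0.2538, 0.0752]
tcp_rot: [[0.972, -0.008, 0.233], [-0.233, 0.01, 0.972], [-0.01, -1.0, 0.008]]
force: [0.4, 0.1, -0.1]
opening: 0.683
```

```bash
python3 st.py
python3 - <<'E'
from h import *
im=crop('side',330,90,430,210,6,'s13.png')
E
```

```text
t 12.65 pos [ 455.8 -253.8   75.2] xang -13.48 tilt y [-0.45  0.6 ] F [ 0.4  0.1 -0.1] M [-0.05  0.08 -0.06] open 59.4 j [-41.  37. 104.   0.  41. -28.]
```

View pics/s13.png

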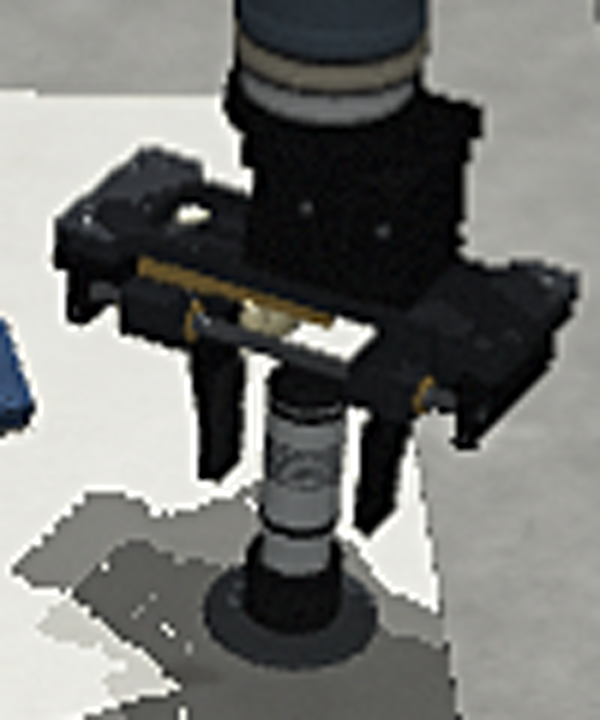

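Call:
{"api": "apply_moves", "payload": {
  "grip": 0,
  "steps": [
    {"x":0,"y":0,"z":0,"spin":0},
    {"x":0,"y":0,"z":0,"spin":0},
    {"x":0,"y":0,"z":0,"spin":0},
    {"x":0,"y":0,"z":0,"spin":0},
    {"x":0,"y":0,"z":0,"spin":0}
  ]
}}

```text
time_s: 13.2
position: [0.4566, -0.2545, 0.0766]
tcp_rot: [[0.972, -0.005, 0.233], [-0.233, 0.008, 0.972], [-0.007, -1.0, 0.007]]
force: [0.9, 0.1, -2.5]
opening: 0.365
```

```bash
python3 st.py
```

```text
t 13.2 pos [ 456.6 -254.5   76.6] xang -13.47 tilt y [-0.31  0.48] F [ 0.9  0.1 -2.5] M [-0.06  0.06 -0.05] open 31.8 j [-41.  36. 104.   0.  41. -28.]
```

Call:
{"api": "apply_moves", "payload": {
  "steps": [
    {"x":0,"y":0,"z":0,"spin":0},
    {"x":0,"y":0,"z":4,"spin":0},
    {"x":0,"y":0,"z":7,"spin":0},
    {"x":0,"y":0,"z":7,"spin":0},
    {"x":0,"y":0,"z":3,"spin":0},
    {"x":0,"y":0,"z":0,"spin":0}
  ]
}}

```text
time_s: 13.8
position: [0.4565, -0.2544, 0.0992]
tcp_rot: [[0.972, -0.006, 0.233], [-0.233, 0.009, 0.972], [-0.007, -1.0, 0.007]]
force: [-0.0, -1.0, -3.1]
opening: 0.366
```

```bash
python3 st.py
python3 - <<'E'
from h import *
im=crop('side',330,90,430,210,6,'s14.png')
E
```

```text
t 13.8 pos [ 456.5 -254.4   99.2] xang -13.47 tilt y [-0.32  0.49] F [-0.  -1.  -3.1] M [0.   0.04 0.01] open 31.8 j [-41.  34. 103.   0.  44. -28.]
```

View pics/s14.png

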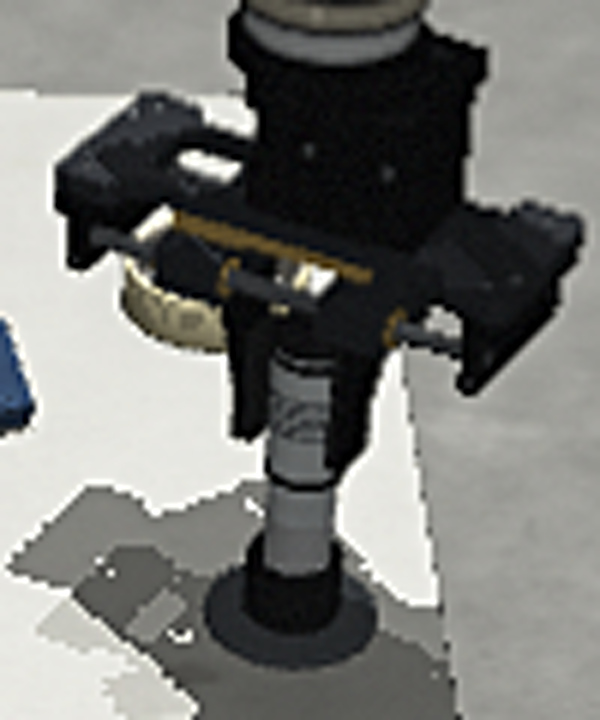

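Call:
{"api": "apply_moves", "payload": {
  "steps": [
    {"x":-1,"y":-4,"z":0,"spin":0},
    {"x":-1.5,"y":-6,"z":0,"spin":0}
  ]
}}

```text
time_s: 14.05
position: [0.4539, -0.2631, 0.0991]
tcp_rot: [[0.972, -0.006, 0.233], [-0.233, 0.011, 0.972], [-0.008, -1.0, 0.009]]
force: [1.8, 1.7, -0.6]
opening: 0.367
```

```bash
python3 st.py
```

```text
t 14.05 pos [ 453.9 -263.1   99.1] xang -13.48 tilt y [-0.32  0.63] F [ 1.8  1.7 -0.6] M [ 0.44 -0.35 -0.08] open 31.9 j [-42.  34. 103.   0.  44. -29.]
```

Call:
{"api": "apply_moves", "payload": {
  "steps": [
    {"x":-1.5,"y":-6,"z":0.5,"spin":0},
    {"x":-1.5,"y":-6,"z":0,"spin":0},
    {"x":0,"y":0,"z":0,"spin":0}
  ]
}}

```text
time_s: 14.35
position: [0.4509, -0.276, 0.099]
tcp_rot: [[0.972, -0.005, 0.235], [-0.235, 0.013, 0.972], [-0.008, -1.0, 0.012]]
force: [1.8, 1.6, -1.3]
opening: 0.363
```

```bash
python3 st.py
python3 - <<'E'
from h import *
im=crop('side',330,90,430,210,6,'s15.png')
E
```

```text
t 14.35 pos [ 450.9 -276.    99. ] xang -13.61 tilt y [-0.29  0.76] F [ 1.8  1.6 -1.3] M [ 0.22 -0.27  0.03] open 31.6 j [-44.  34. 102.   0.  44. -31.]
```

View pics/s15.png

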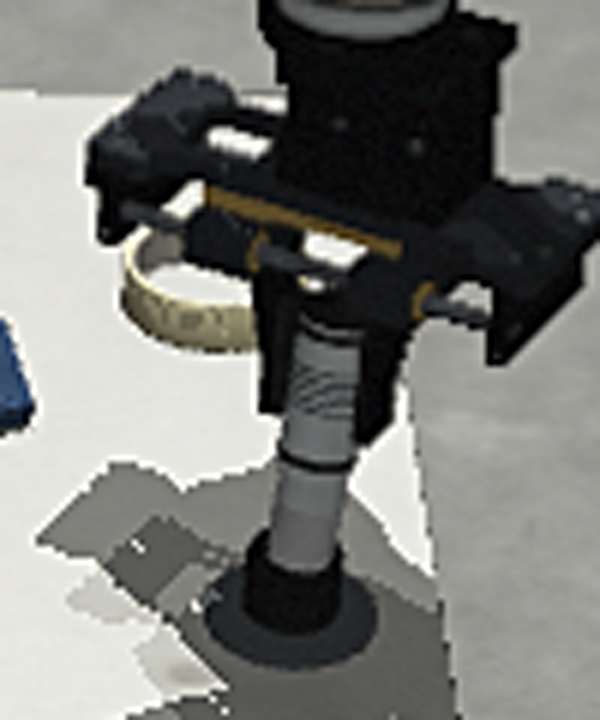

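Call:
{"api": "apply_moves", "payload": {
  "steps": [
    {"x":-1.2,"y":-5,"z":0,"spin":0},
    {"x":-1.2,"y":-5,"z":-0.5,"spin":0},
    {"x":-0.7,"y":-3,"z":-0.5,"spin":0},
    {"x":0,"y":0,"z":0,"spin":0}
  ]
}}

```text
time_s: 14.8
position: [0.4476, -0.289, 0.0974]
tcp_rot: [[0.972, -0.005, 0.236], [-0.236, 0.015, 0.972], [-0.008, -1.0, 0.014]]
force: [2.2, 3.2, -2.2]
opening: 0.366
```

```bash
python3 st.py
python3 - <<'E'
from h import *
im=crop('side',330,90,430,210,6,'s16.png')
E
```

```text
t 14.8 pos [ 447.6 -289.    97.4] xang -13.67 tilt y [-0.28  0.87] F [ 2.2  3.2 -2.2] M [ 0.46 -0.44 -0.09] open 31.8 j [-45.  35. 101.   1.  45. -32.]
```

View pics/s16.png

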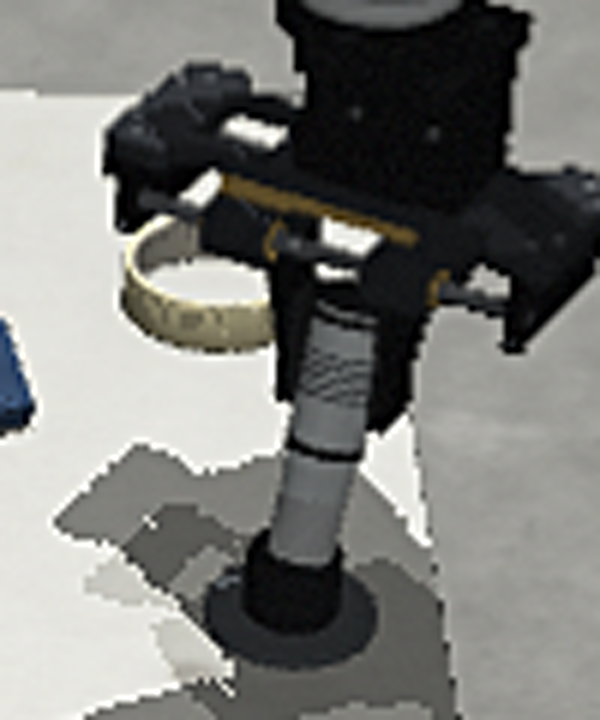

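Call:
{"api": "apply_moves", "payload": {
  "steps": [
    {"x":-0.5,"y":-2,"z":5,"spin":0},
    {"x":-1,"y":-4,"z":9,"spin":0},
    {"x":-1,"y":-4,"z":9,"spin":0},
    {"x":0,"y":0,"z":12,"spin":0},
    {"x":0,"y":0,"z":14,"spin":0},
    {"x":0,"y":0,"z":14,"spin":0},
    {"x":0,"y":0,"z":8,"spin":0},
    {"x":0,"y":0,"z":0,"spin":0}
  ]
}}

```text
time_s: 15.65
position: [0.4432, -0.3036, 0.177]
tcp_rot: [[0.972, -0.006, 0.233], [-0.233, 0.006, 0.972], [-0.007, -1.0, 0.004]]
force: [0.7, -0.6, -2.7]
opening: 0.367
```

```bash
python3 st.py
python3 - <<'E'
from h import *
im=crop('side',340,50,440,170,6,'s17.png')
E
```

```text
t 15.65 pos [ 443.2 -303.6  177. ] xang -13.48 tilt y [-0.34  0.34] F [ 0.7 -0.6 -2.7] M [-0.13  0.02  0.02] open 31.9 j [-46.  28.  98.  -0.  55. -33.]
```

View pics/s17.png

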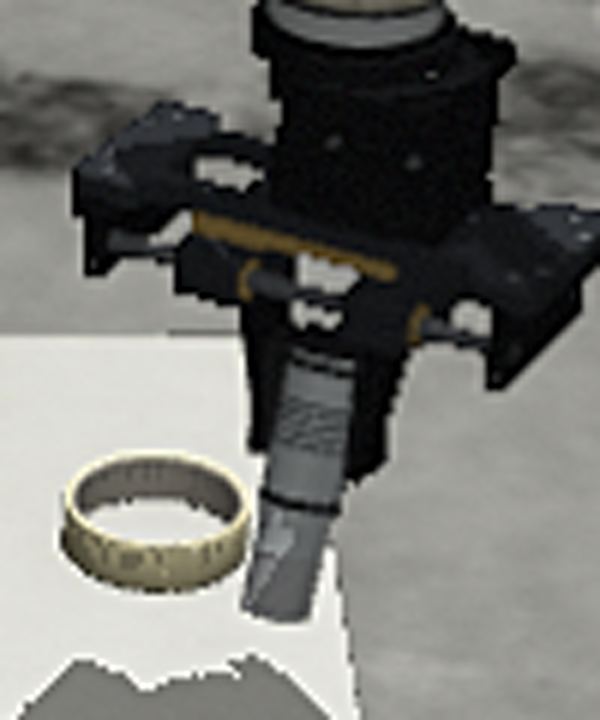

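Call:
{"api": "apply_moves", "payload": {
  "steps": [
    {"x":8,"y":10,"z":6,"spin":0},
    {"x":15,"y":20,"z":6,"spin":0},
    {"x":15,"y":20,"z":6,"spin":0},
    {"x":15,"y":20,"z":4,"spin":0},
    {"x":15,"y":20,"z":2,"spin":0},
    {"x":15,"y":20,"z":0,"spin":0},
    {"x":15,"y":20,"z":0,"spin":0},
    {"x":15,"y":20,"z":0,"spin":0},
    {"x":8,"y":12,"z":0,"spin":0},
    {"x":0,"y":0,"z":0,"spin":0}
  ]
}}

```text
time_s: 16.7
position: [0.5672, -0.1262, 0.198]
tcp_rot: [[0.972, -0.016, 0.234], [-0.233, 0.015, 0.972], [-0.019, -1.0, 0.011]]
force: [-0.5, -0.2, -1.9]
opening: 0.366
```

```bash
python3 st.py
```

```text
t 16.7 pos [ 567.2 -126.2  198. ] xang -13.49 tilt y [-0.92  0.87] F [-0.5 -0.2 -1.9] M [-0.14  0.08 -0.01] open 31.8 j [-24.  30.  90.   0.  62. -11.]
```

Call:
{"api": "apply_moves", "payload": {
  "steps": [
    {"x":12,"y":13,"z":0,"spin":0},
    {"x":12,"y":13,"z":0,"spin":0},
    {"x":0,"y":0,"z":0,"spin":0},
    {"x":0,"y":0,"z":0,"spin":0}
  ]
}}

```text
time_s: 17.1
position: [0.5898, -0.1002, 0.1967]
tcp_rot: [[0.972, -0.022, 0.233], [-0.233, 0.014, 0.972], [-0.024, -1.0, 0.009]]
force: [0.1, 0.4, -2.4]
opening: 0.365
```

```bash
python3 st.py
python3 - <<'E'
from h import *
im=imaging.capture('side')[:,:,::-1];cv2.imwrite('pics/side18.png',im);savecrop(im,240,100,360,230,6,'s18.png')
im=imaging.capture('top')[:,:,::-1];cv2.imwrite('pics/top18.png',im);savecrop(im,300,170,460,290,5,'t18.png')
E
```

```text
t 17.1 pos [ 589.8 -100.2  196.7] xang -13.47 tilt y [-1.24  0.81] F [ 0.1  0.4 -2.4] M [-0.08  0.09 -0.  ] open 31.8 j [-21.  31.  87.   0.  63.  -7.]
```

View pics/s18.png

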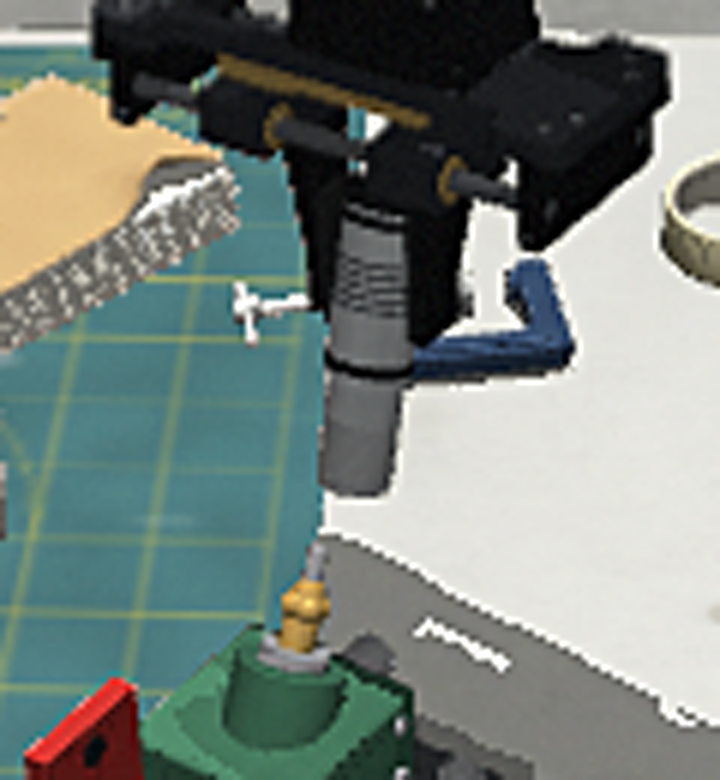

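View pics/t18.png

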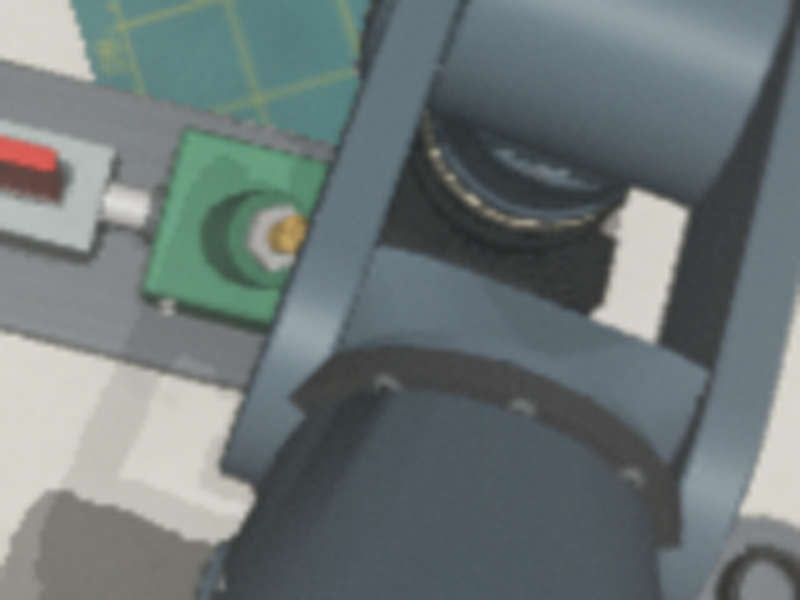

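```bash
cat > gun.py <<'E'
from fit import *
yaw=np.radians(-13.7); yd=np.array([-np.sin(yaw),np.cos(yaw),0]); a=np.cos(np.radians(25))*np.array([0,0,1])-np.sin(np.radians(25))*yd
F=np.array([.6034,-.0398,.079])  # side-camera-consistent
def gunfit(S,obs,L0=.08):
    R=S['tcp_rot'];p=S['position']
    def pts(q):
        e=np.cos(q[0])*-R[:,1]+np.sin(q[0])*-R[:,2]
        G=p-.011*R[:,1]+q[1]*-R[:,2]
        return G-q[2]*e,e
    def res(q):
        M,e=pts(q);return np.r_[np.ravel([proj('side',M+e*s)[0]-uv for s,uv in obs]),(q[2]-L0)/.002]
    r=least_squares(res,[.4,0,L0]);M,e=pts(r.x)
    print('phi',np.degrees(r.x[0]).round(1),'delta,L mm',(r.x[1:]*1000).round(1),'M',M.round(4),'e',e.round(3),'res',r.fun.round(1))
    rel=M-F;xd=np.array([np.cos(yaw),np.sin(yaw),0]);yy=np.cross(a,xd)
    print('M in flange frame mm',(np.array([rel@xd,rel@yy,rel@a])*1000).round(1),'angle',np.degrees(np.arccos(e@a)).round(1),'ex,ey',np.degrees([e@xd,e@yy]).round(1))
    return M,e
E
python3 - <<'E'
from gun import *
s=lambda x,y:T(x,y,6,240,100)
for d in(0,.039,.064,.108,.17): print(d,(proj('side',F+a*d)[0]-[239.5,99.5])*6)
gunfit(read_state(),[(0,s(356,482)),(.044,s(369.5,366)),(.106,s(376.5,215))])
gunfit(read_state(),[(0,s(356,482)),(.044,s(369.5,366))])
E
```

```text
0 [296.65773664 646.23585554]
0.039 [319.82028632 545.2281951 ]
0.064 [334.90902361 479.4698769 ]
0.108 [361.92796717 361.79913019]
0.17 [401.01546368 191.751972  ]
phi 8.9 delta,L mm [-7.8 81. ] M [ 0.5931 -0.0797  0.128 ] e [-0.015 -0.164  0.986] res [ 0.5 -0.2 -0.7  0.8 -0.3 -1.1  0.5]
M in flange frame mm [ -0.6 -16.7  61.9] angle 15.7 ex,ey [ 1.4 15.4]
phi 13.9 delta,L mm [-3.1 80.6] M [ 0.5936 -0.0777  0.1298] e [-0.036 -0.247  0.968] res [-0.1 -0.4 -0.3  0.   0.3]
M in flange frame mm [ -0.6 -14.   62.6] angle 10.7 ex,ey [ 1.4 10.5]
```

```bash
python3 st.py
python3 - <<'E'
from h import *
im=imaging.capture('side')[:,:,::-1];im=imaging.capture('side')[:,:,::-1];cv2.imwrite('pics/side19.png',im);a=cv2.imread('pics/side18.png');print(np.abs(im.astype(int)-a).max(axis=(0,1)), (np.abs(im.astype(int)-a).max(2)>40).sum())
savecrop(a,285,125,320,190,12,'s18z.png');savecrop(im,285,125,320,190,12,'s19z.png')
E
```

```text
t 17.2 pos [ 589.8 -100.4  196.8] xang -13.52 tilt y [-1.21  0.82] F [-0.5  0.3 -2.7] M [-0.14  0.05 -0.04] open 31.6 j [-21.  31.  87.   0.  63.  -7.]
[171 176 177] 281
```

View pics/s19z.png

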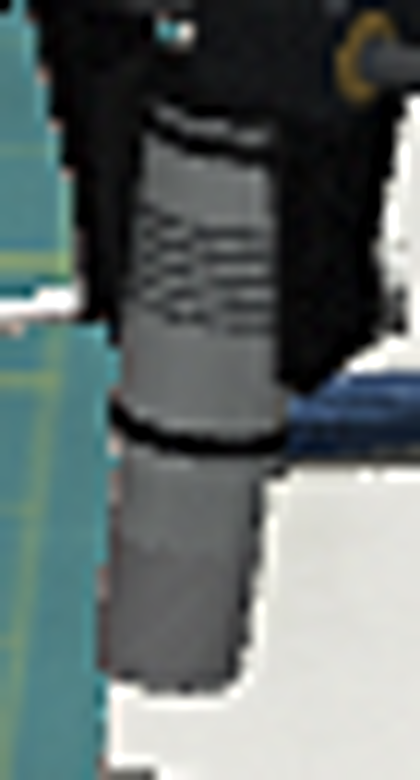

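Run:
```python
import cv2,numpy as np
a=cv2.imread('pics/side18.png',0).astype(np.float32);b=cv2.imread('pics/side19.png',0).astype(np.float32)
for nm,(x0,y0,x1,y1) in dict(nose=(288,165,312,186),band=(290,155,314,168),grip=(290,110,345,140),nip=(280,185,300,212),knurl=(296,140,308,155)).items():
    A,B=a[y0:y1,x0:x1].copy(),b[y0:y1,x0:x1].copy();print(nm,cv2.phaseCorrelate(A,B,cv2.createHanningWindow((x1-x0,y1-y0),cv2.CV_32F)))
```

```text
nose ((0.016990028588958594, -0.1706367795950836), 0.9987033096452554)
band ((-0.06665383133986857, 0.8235127254356591), 0.9779250509209103)
grip ((-0.03831463985372352, -0.04264698897309849), 1.0173839709493848)
nip ((-0.05115851592856657, 0.4182744503834641), 0.9867791566583846)
knurl ((-0.40610411127733137, 0.4933197223901411), 1.0393543402353922)
```

Call:
{"api": "apply_moves", "payload": {
  "steps": [
    {"x":0,"y":0,"z":0,"spin":0},
    {"x":0,"y":0,"z":0,"spin":0},
    {"x":0,"y":0,"z":0,"spin":0},
    {"x":0,"y":0,"z":0,"spin":0},
    {"x":0,"y":0,"z":0,"spin":0}
  ]
}}

```text
time_s: 17.8
position: [0.589, -0.1021, 0.1972]
tcp_rot: [[0.971, -0.021, 0.236], [-0.236, 0.014, 0.972], [-0.024, -1.0, 0.009]]
force: [-0.7, -0.7, -2.0]
opening: 0.365
```

```bash
python3 st.py
python3 - <<'E'
from h import *
im=imaging.capture('side')[:,:,::-1];cv2.imwrite('pics/side20.png',im)
savecrop(im,285,125,320,190,12,'s20z.png')
E
```

```text
t 17.8 pos [ 589.  -102.1  197.2] xang -13.67 tilt y [-1.21  0.81] F [-0.7 -0.7 -2. ] M [-0.13  0.08 -0.02] open 31.8 j [-21.  31.  87.   0.  63.  -7.]
```

View pics/s20z.png

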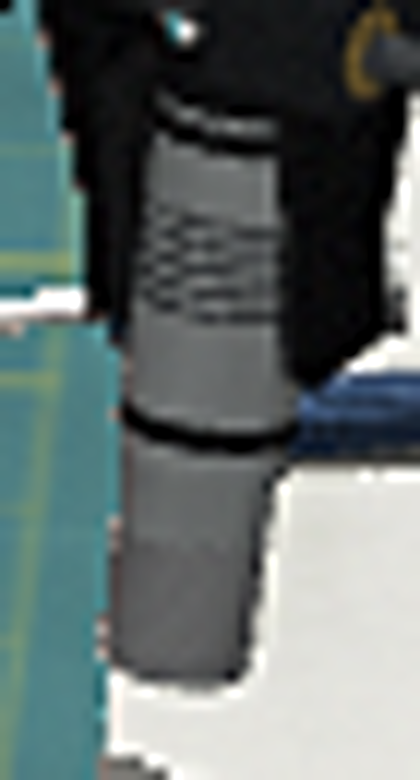

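Run:
```python
from gun import *
s=lambda x,y:T(x,y,6,340,50)
S={'position':np.array([.4432,-.3036,.177]),'tcp_rot':np.array([[.972,-.006,.233],[-.233,.006,.972],[-.007,-1,.004]])}
gunfit(S,[(0,s(277,605)),(.044,s(303,497))])
gunfit(S,[(0,s(277,605)),(.044,s(303,497)),(.106,s(325,360))])
S=read_state();s=lambda x,y:T(x,y,12,285,125)
gunfit(S,[(0,s(179,660)),(.044,s(210,425))])
gunfit(S,[(0,s(179,660)),(.044,s(210,425)),(.1,s(226,165))])
```

```text
phi 20.0 delta,L mm [ 1.9 80.1] M [ 0.4487 -0.2785  0.1128] e [-0.074 -0.338  0.938] res [ 0.  -0.1 -0.1 -0.   0.1]
M in flange frame mm [ -93.7 -229.1  144.1] angle 4.7 ex,ey [0.5 4.8]
phi 10.0 delta,L mm [-6.4 80.2] M [ 0.4475 -0.2834  0.1091] e [-0.035 -0.175  0.984] res [ 0.9  0.2 -0.6  1.  -0.2 -1.3  0.1]
M in flange frame mm [ -93.7 -235.2  142.9] angle 14.7 ex,ey [ 0.4 14.6]
phi 14.7 delta,L mm [-1.8 80.9] M [ 0.5929 -0.0794  0.1302] e [-0.04  -0.26   0.965] res [-0.1 -0.6 -0.4 -0.   0.4]
M in flange frame mm [ -0.8 -15.5  63.7] angle 9.9 ex,ey [1.3 9.7]
phi 9.3 delta,L mm [-6.6 81.8] M [ 0.5923 -0.0818  0.1278] e [-0.018 -0.171  0.985] res [ 0.6 -0.2 -0.8  1.  -0.6 -1.8  0.9]
M in flange frame mm [ -0.9 -18.7  62.5] angle 15.2 ex,ey [ 1.3 15. ]
```

```bash
sed -i 's/^F=.*/F=np.array([.6053,-.0403,.079]); BIAS=np.array([.0019,-.0005,0])/; s/o\[.proj/&/' gun.py; sed -i "s/proj('side',M+e\*s)\[0\]-uv/proj('side',M+e*s-BIAS)[0]-uv/" gun.py
python3 - <<'E'
from gun import *
S=read_state();s=lambda x,y:T(x,y,12,285,125)
M,e=gunfit(S,[(0,s(179,660)),(.044,s(210,425))])
for h in(.045,.034): print(h,((F+h*a-M)*1000).round(1))
E
```

```text
phi 16.6 delta,L mm [-2.1 80.1] M [ 0.5936 -0.0768  0.1317] e [-0.048 -0.292  0.955] res [-0.1 -0.2 -0.   0.1  0.1]
M in flange frame mm [ -2.8 -12.3  63.9] angle 8.0 ex,ey [1.3 7.8]
0.045 [  7.2  18.  -11.9]
0.034 [  8.3  22.5 -21.9]
```

Call:
{"api": "apply_moves", "payload": {
  "steps": [
    {"x":3,"y":6,"z":0,"spin":0},
    {"x":4,"y":7,"z":-4,"spin":0},
    {"x":1,"y":5,"z":-5,"spin":0},
    {"x":0,"y":0,"z":-3,"spin":0},
    {"x":0,"y":0,"z":0,"spin":0}
  ]
}}

```text
time_s: 18.35
position: [0.5978, -0.0816, 0.1839]
tcp_rot: [[0.972, -0.021, 0.236], [-0.235, 0.015, 0.972], [-0.024, -1.0, 0.009]]
force: [0.1, 0.0, -2.7]
opening: 0.364
```

```bash
python3 st.py
python3 - <<'E'
from h import *
im=imaging.capture('side')[:,:,::-1];cv2.imwrite('pics/side21.png',im)
savecrop(im,265,130,325,215,9,'s21.png')
E
```

```text
t 18.35 pos [597.8 -81.6 183.9] xang -13.61 tilt y [-1.22  0.84] F [ 0.1  0.  -2.7] M [-0.09  0.06  0.02] open 31.7 j [-19.  32.  87.   0.  62.  -5.]
```

View pics/s21.png

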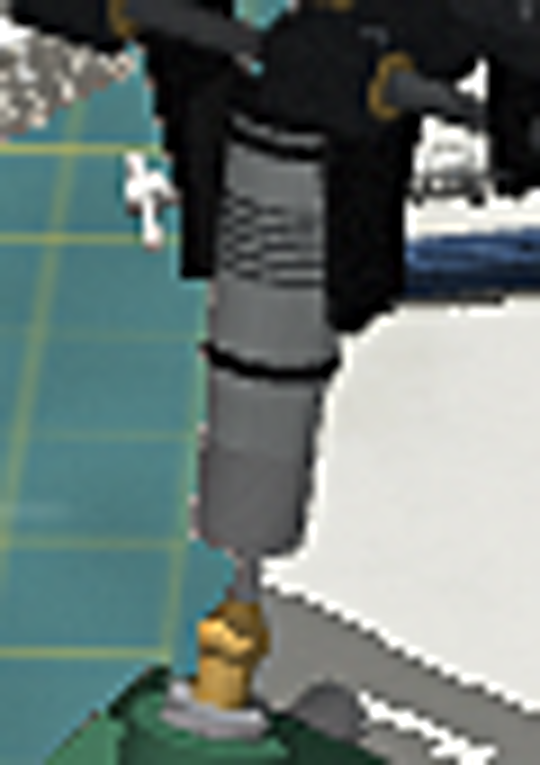

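Run:
```python
from gun import *
S=read_state();s=lambda x,y:T(x,y,9,265,130)
M,e=gunfit(S,[(0,s(248,533)),(.044,s(272,360))])
M,e=gunfit(S,[(0,s(248,533)),(.044,s(272,360)),(.1,s(285,160))])
for h in(0,.039,.045): print(h,(proj('side',F+h*a-BIAS)[0]-[264.5,129.5])*9)
for h in(.034,.028): print(h,((F+h*a-M)*1000).round(1))
```

```text
phi 17.7 delta,L mm [-1.9 79.9] M [ 0.6026 -0.0552  0.1192] e [-0.051 -0.309  0.95 ] res [-0.   0.   0.1  0.  -0.1]
M in flange frame mm [ 0.9  3.3 42.8] angle 6.9 ex,ey [1.3 6.8]
phi 10.7 delta,L mm [-8.4 80.1] M [ 0.6018 -0.058   0.1166] e [-0.023 -0.195  0.981] res [ 0.8  0.3 -0.5  1.  -0.2 -1.3  0. ]
M in flange frame mm [ 0.8 -0.4 41.7] angle 13.9 ex,ey [ 1.4 13.7]
0 [219.98660496 699.35378331]
0.039 [254.73042948 547.84229266]
0.045 [260.13648988 524.27770665]
0.034 [ 0.1  3.7 -6.8]
0.028 [  0.7   6.2 -12.2]
```

Call:
{"api": "apply_moves", "payload": {
  "steps": [
    {"x":0,"y":1,"z":-4,"spin":0},
    {"x":0,"y":1.5,"z":-4,"spin":0},
    {"x":0,"y":1.5,"z":-4,"spin":0},
    {"x":0,"y":0,"z":0,"spin":0}
  ]
}}

```text
time_s: 18.8
position: [0.5976, -0.0777, 0.171]
tcp_rot: [[0.971, -0.021, 0.236], [-0.236, 0.015, 0.972], [-0.024, -1.0, 0.009]]
force: [0.1, -0.6, -2.4]
opening: 0.364
```

```bash
python3 st.py
python3 - <<'E'
from h import *
im=imaging.capture('side')[:,:,::-1];cv2.imwrite('pics/side22.png',im)
savecrop(im,265,130,325,215,9,'s22.png')
E
```

```text
t 18.8 pos [597.6 -77.7 171. ] xang -13.65 tilt y [-1.22  0.83] F [ 0.1 -0.6 -2.4] M [-0.08  0.06 -0.  ] open 31.7 j [-18.  33.  88.   0.  61.  -5.]
```

View pics/s22.png

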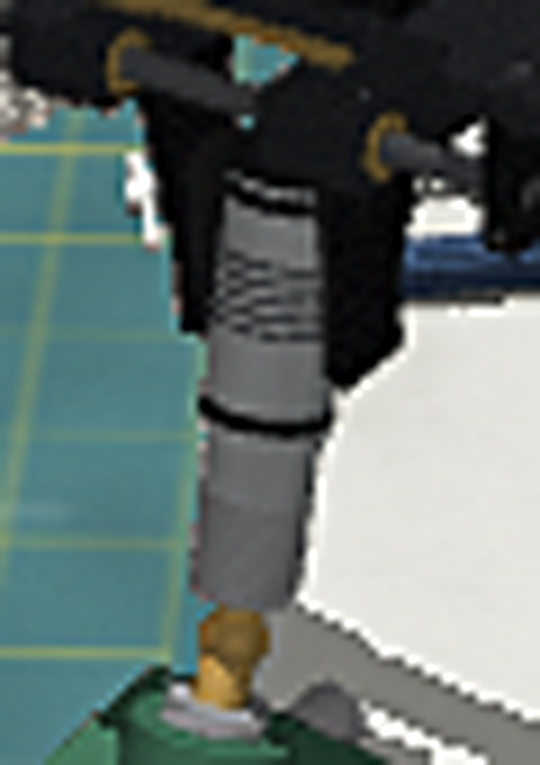

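Call:
{"api": "apply_moves", "payload": {
  "steps": [
    {"x":0.3,"y":1.2,"z":-3,"spin":0},
    {"x":0.3,"y":1.2,"z":-3,"spin":0},
    {"x":0,"y":0.5,"z":-1,"spin":0}
  ]
}}

```text
time_s: 19.15
position: [0.5989, -0.0751, 0.1642]
tcp_rot: [[0.971, -0.02, 0.237], [-0.236, 0.014, 0.972], [-0.022, -1.0, 0.009]]
force: [-0.4, 0.5, -1.2]
opening: 0.365
```

```bash
python3 st.py
python3 - <<'E'
from h import *
im=imaging.capture('side')[:,:,::-1];cv2.imwrite('pics/side23.png',im)
savecrop(im,265,130,325,215,9,'s23.png')
E
```

```text
t 19.15 pos [598.9 -75.1 164.2] xang -13.68 tilt y [-1.13  0.8 ] F [-0.4  0.5 -1.2] M [-0.11  0.17  0.01] open 31.8 j [-18.  34.  88.   0.  60.  -5.]
```

View pics/s23.png

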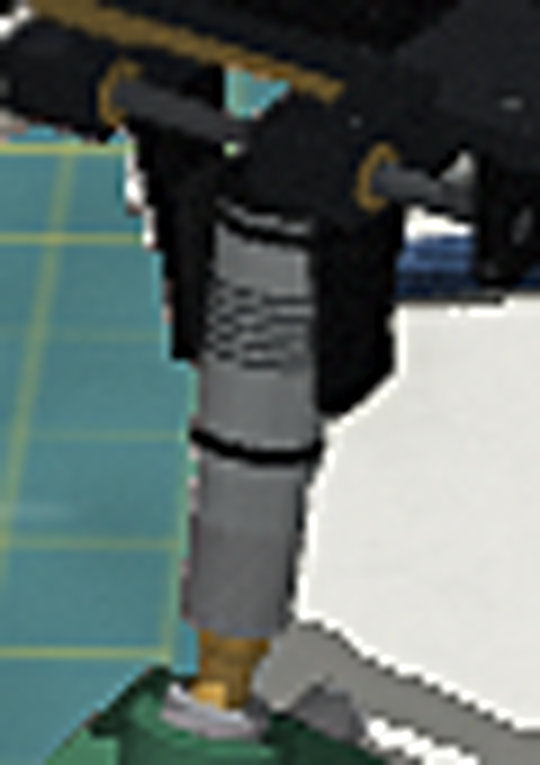

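Call:
{"api": "apply_moves", "payload": {
  "steps": [
    {"x":-0.8,"y":-3.3,"z":-1.3,"spin":0},
    {"x":-0.8,"y":-3.3,"z":-1.5,"spin":0},
    {"x":0,"y":0,"z":0,"spin":0}
  ]
}}

```text
time_s: 19.5
position: [0.5972, -0.0808, 0.162]
tcp_rot: [[0.971, -0.019, 0.237], [-0.237, 0.017, 0.971], [-0.023, -1.0, 0.012]]
force: [0.5, 0.2, -1.0]
opening: 0.364
```

```bash
python3 st.py
python3 - <<'E'
from h import *
im=imaging.capture('side')[:,:,::-1];cv2.imwrite('pics/side24.png',im)
savecrop(im,265,130,325,215,9,'s24.png')
E
```

```text
t 19.5 pos [597.2 -80.8 162. ] xang -13.69 tilt y [-1.11  0.95] F [ 0.5  0.2 -1. ] M [0.15 0.11 0.05] open 31.6 j [-19.  34.  88.   1.  59.  -5.]
```

View pics/s24.png

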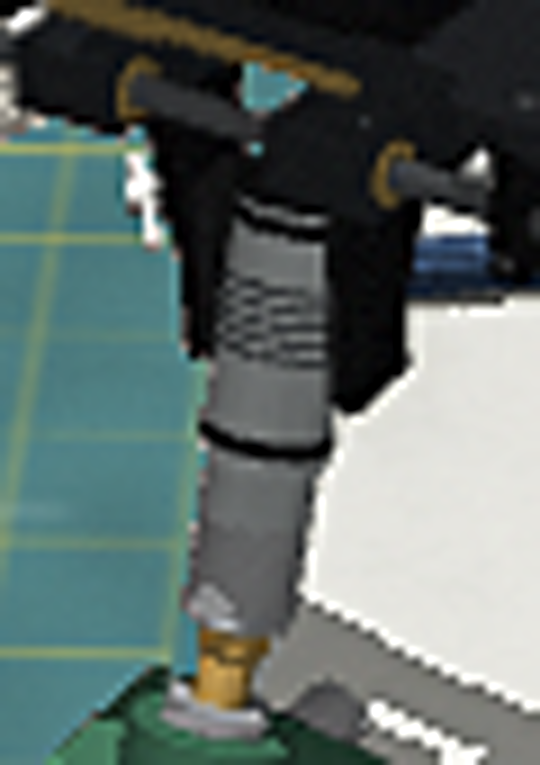

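Call:
{"api": "apply_moves", "payload": {
  "steps": [
    {"x":-0.8,"y":-3.3,"z":-1.5,"spin":0},
    {"x":0,"y":0,"z":-0.8,"spin":0},
    {"x":0,"y":0,"z":0,"spin":0}
  ]
}}

```text
time_s: 19.85
position: [0.5963, -0.0843, 0.1603]
tcp_rot: [[0.971, -0.019, 0.237], [-0.237, 0.017, 0.971], [-0.023, -1.0, 0.012]]
force: [0.1, 1.9, -0.0]
opening: 0.362
```

```bash
python3 st.py
python3 - <<'E'
from h import *
im=imaging.capture('side')[:,:,::-1];cv2.imwrite('pics/side25.png',im)
savecrop(im,265,130,325,215,9,'s25.png')
E
```

```text
t 19.85 pos [596.3 -84.3 160.3] xang -13.69 tilt y [-1.1   0.95] F [ 0.1  1.9 -0. ] M [0.41 0.18 0.05] open 31.5 j [-19.  34.  88.   1.  59.  -6.]
```

View pics/s25.png

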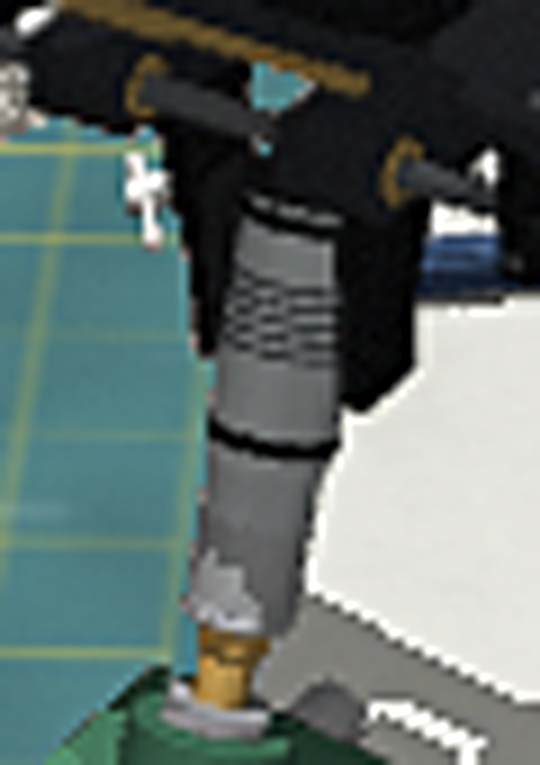

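Run:
```python
from gun import *
S=read_state();s=lambda x,y:T(x,y,9,265,130)
M,e=gunfit(S,[(0,s(243,616)),(.044,s(275,436))])
M,e=gunfit(S,[(0,s(243,616)),(.044,s(275,436)),(.1,s(298,222))])
for h in(.02,.022,.064,.12): print(h,(proj('side',F+h*a-BIAS)[0]-[264.5,129.5])*9)
```

```text
phi 23.3 delta,L mm [-2.  79.9] M [ 0.603  -0.0507  0.0983] e [-0.076 -0.399  0.914] res [-0.1 -0.3  0.2  0.4 -0.1]
M in flange frame mm [ 0.3 -1.5 22. ] angle 1.6 ex,ey [1.2 1.1]
phi 17.3 delta,L mm [-7.9 78.8] M [ 0.6025 -0.0527  0.0965] e [-0.052 -0.305  0.951] res [ 0.5 -0.1 -0.4  1.   0.6 -0.1 -0.6]
M in flange frame mm [ 0.2 -4.1 21.2] angle 7.1 ex,ey [1.2 7. ]
0.02 [237.71855178 622.01373375]
0.022 [239.50161487 614.23833151]
0.064 [277.36353541 449.20481536]
0.12 [329.10012175 223.91320084]
```

Run:
```python
from h import *
im=cv2.imread('pics/side25.png');savecrop(im,280,150,310,205,14,'s25z.png')
```

```text
(no output)
```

View pics/s25z.png

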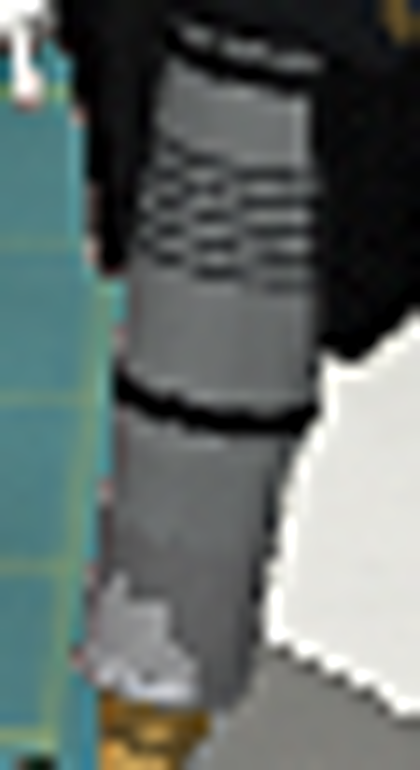

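Call:
{"api": "apply_moves", "payload": {
  "steps": [
    {"x":-0.6,"y":-2.6,"z":-1.2,"spin":0},
    {"x":0.2,"y":0.8,"z":-1.8,"spin":0},
    {"x":0.2,"y":0.8,"z":-1.8,"spin":0}
  ]
}}

```text
time_s: 20.2
position: [0.5959, -0.0867, 0.1568]
tcp_rot: [[0.972, -0.019, 0.235], [-0.235, 0.014, 0.972], [-0.022, -1.0, 0.009]]
force: [-3.7, -1.8, 7.5]
opening: 0.364
```

```bash
python3 st.py
```

```text
t 20.2 pos [595.9 -86.7 156.8] xang -13.61 tilt y [-1.12  0.79] F [-3.7 -1.8  7.5] M [0.03 0.92 0.12] open 31.6 j [-19.  34.  88.   0.  59.  -6.]
```

Run:
```python
from h import *
im=imaging.capture('side')[:,:,::-1];cv2.imwrite('pics/side26.png',im)
savecrop(im,270,150,325,212,12,'s26.png')
```

```text
(no output)
```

View pics/s26.png

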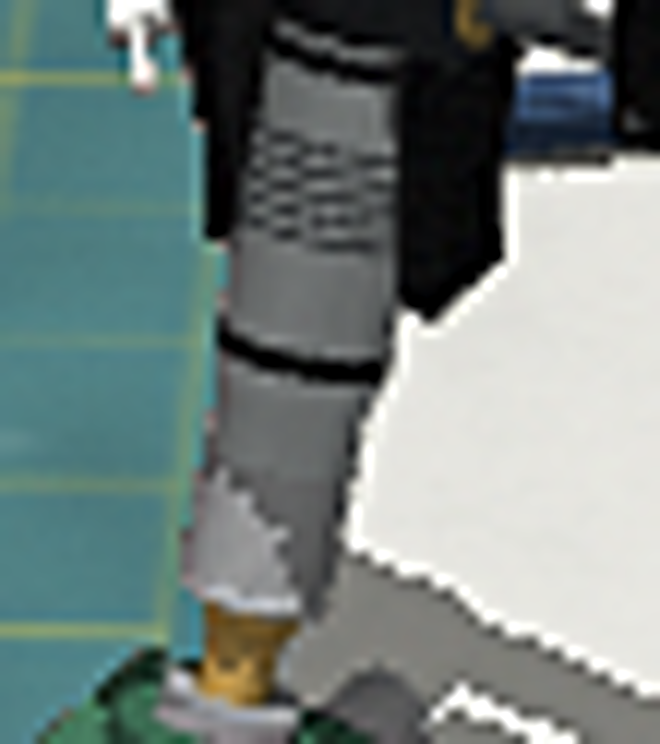

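Call:
{"api": "apply_moves", "payload": {
  "steps": [
    {"x":-0.3,"y":1,"z":-2.2,"spin":0},
    {"x":0,"y":1,"z":-2.2,"spin":0},
    {"x":0,"y":1,"z":-2.2,"spin":0}
  ]
}}

```text
time_s: 20.55
position: [0.5957, -0.0882, 0.1552]
tcp_rot: [[0.973, -0.019, 0.232], [-0.232, 0.004, 0.973], [-0.019, -1.0, -0.0]]
force: [-4.5, -2.1, 11.5]
opening: 0.367
```

```bash
python3 st.py
```

```text
t 20.55 pos [595.7 -88.2 155.2] xang -13.42 tilt y [-1.08  0.25] F [-4.5 -2.1 11.5] M [-0.04  1.1   0.2 ] open 32.0 j [-19.  34.  89.  -0.  58.  -5.]
```

Run:
```python
from h import *
im=imaging.capture('side')[:,:,::-1];cv2.imwrite('pics/side27.png',im)
savecrop(im,270,150,325,212,12,'s27.png')
```

```text
(no output)
```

View pics/s27.png

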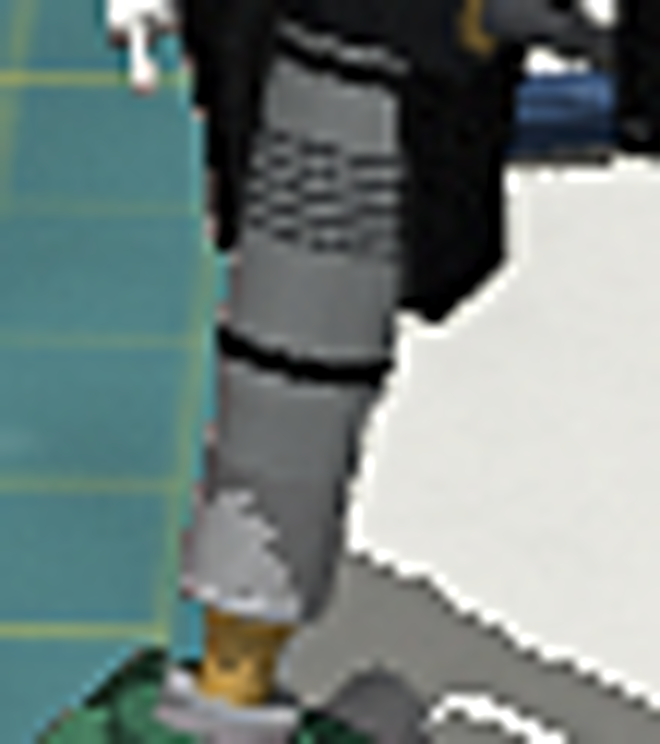

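Call:
{"api": "apply_moves", "payload": {
  "steps": [
    {"x":0,"y":2.5,"z":-3.5,"spin":0},
    {"x":0,"y":2.5,"z":-3.5,"spin":0}
  ]
}}

```text
time_s: 20.8
position: [0.5958, -0.0864, 0.152]
tcp_rot: [[0.973, -0.017, 0.23], [-0.23, -0.002, 0.973], [-0.016, -1.0, -0.006]]
force: [-2.6, 1.2, 5.8]
opening: 0.366
```

```bash
python3 st.py
```

```text
t 20.8 pos [595.8 -86.4 152. ] xang -13.32 tilt y [-1.   -0.12] F [-2.6  1.2  5.8] M [0.12 0.69 0.15] open 31.8 j [-19.  34.  89.  -1.  58.  -5.]
```

Call:
{"api": "apply_moves", "payload": {
  "steps": [
    {"x":0,"y":2,"z":-3.5,"spin":0},
    {"x":0,"y":2,"z":-3.5,"spin":0}
  ]
}}

```text
time_s: 21.0
position: [0.5962, -0.0833, 0.1454]
tcp_rot: [[0.973, -0.016, 0.23], [-0.23, -0.004, 0.973], [-0.014, -1.0, -0.008]]
force: [-1.0, -1.2, 3.7]
opening: 0.364
```

```bash
python3 st.py
python3 - <<'E'
from h import *
im=imaging.capture('side')[:,:,::-1];cv2.imwrite('pics/side28.png',im)
savecrop(im,270,150,325,212,12,'s28.png')
E
```

```text
t 21.0 pos [596.2 -83.3 145.4] xang -13.32 tilt y [-0.89 -0.24] F [-1.  -1.2  3.7] M [-0.18  0.22  0.05] open 31.7 j [-18.  35.  89.  -1.  57.  -5.]
```

View pics/s28.png

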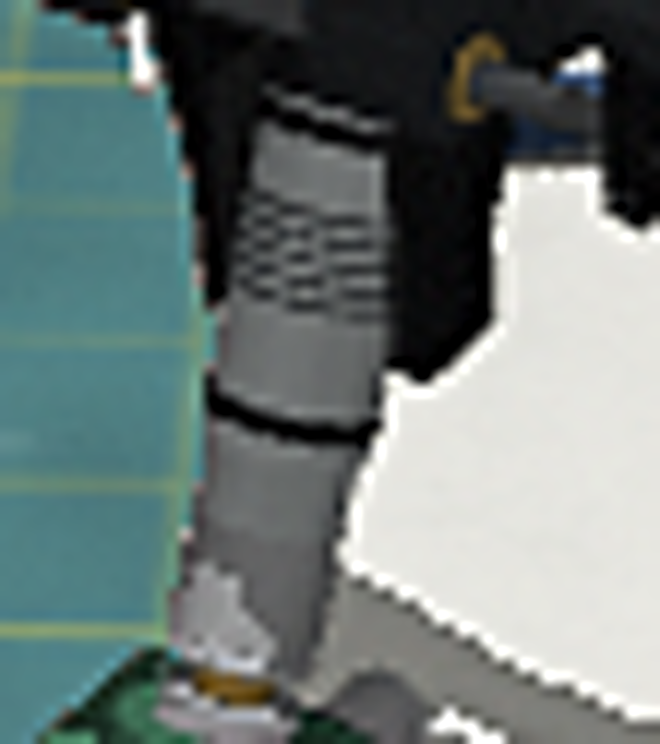

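Call:
{"api": "apply_moves", "payload": {
  "steps": [
    {"x":0.3,"y":1.5,"z":-3,"spin":0},
    {"x":0.3,"y":1.5,"z":-3,"spin":0}
  ]
}}

```text
time_s: 21.25
position: [0.5971, -0.0811, 0.1397]
tcp_rot: [[0.973, -0.016, 0.229], [-0.229, -0.006, 0.973], [-0.014, -1.0, -0.01]]
force: [-3.8, -2.4, 12.0]
opening: 0.364
```

```bash
python3 st.py
python3 - <<'E'
from h import *
im=imaging.capture('side')[:,:,::-1];cv2.imwrite('pics/side29.png',im)
savecrop(im,270,150,325,212,12,'s29.png')
E
```

```text
t 21.25 pos [597.1 -81.1 139.7] xang -13.26 tilt y [-0.9  -0.36] F [-3.8 -2.4 12. ] M [-0.29  0.86  0.05] open 31.6 j [-18.  35.  89.  -1.  56.  -4.]
```

View pics/s29.png

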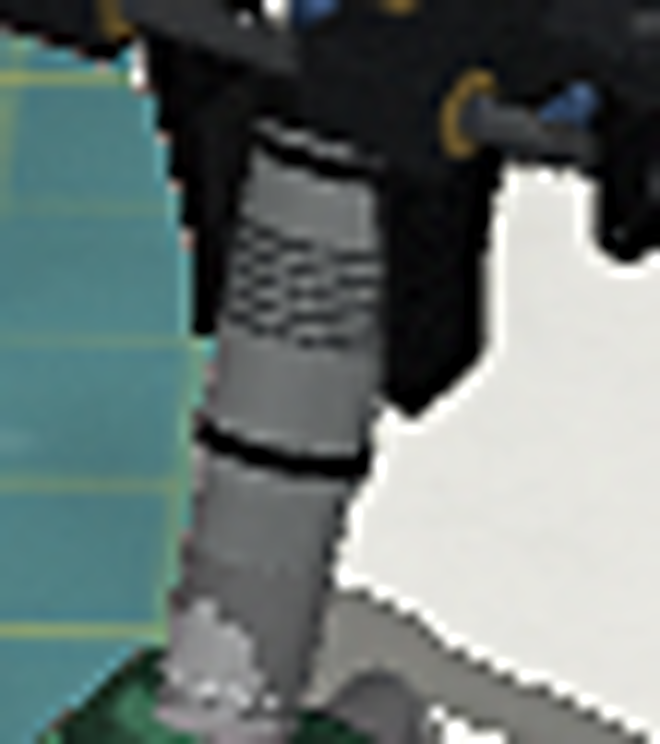

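Run:
```python
from gun import *
S=read_state();R=S['tcp_rot']
C=-cam('side')[2].T@cam('side')[3]
for ph in(20,25,30):
    q=np.radians(ph);e=np.cos(q)*-R[:,1]+np.sin(q)*-R[:,2];M=F+.0015*a-BIAS
    w=np.cross(e,C-M);w/=np.linalg.norm(w)
    f=lambda s,r:((proj('side',M+e*s+w*r)[0]-[269.5,149.5])*12).round(0)
    print(ph,'ang',np.degrees(np.arccos(e@a)).round(1),'nose',[f(s,r).tolist() for s,r in((.005,-.014),(.04,-.014),(.005,.014),(.04,.014))],'barrel',[f(s,r).tolist() for s,r in((.046,-.016),(.1,-.016),(.046,.016),(.1,.016))])
    x=(S['position']-.011*R[:,1]); print('axis dist at grip: ',((x-(M+BIAS)-e*((x-M-BIAS)@e))*1000).round(1),'L',((x-M-BIAS)@e*1000).round(1))
```

```text
20 ang 5.7 nose [[163.0, 647.0], [191.0, 467.0], [315.0, 672.0], [345.0, 492.0]] barrel [[185.0, 434.0], [229.0, 148.0], [361.0, 463.0], [409.0, 178.0]]
axis dist at grip:  [ -3.  -14.   -5.1] L 80.0
25 ang 1.1 nose [[165.0, 643.0], [202.0, 460.0], [316.0, 675.0], [355.0, 493.0]] barrel [[198.0, 427.0], [257.0, 138.0], [372.0, 463.0], [434.0, 175.0]]
axis dist at grip:  [-1.4 -7.3 -3.4] L 81.0
30 ang 4.5 nose [[167.0, 640.0], [213.0, 456.0], [317.0, 678.0], [364.0, 494.0]] barrel [[210.0, 421.0], [283.0, 132.0], [383.0, 465.0], [457.0, 177.0]]
axis dist at grip:  [ 0.2 -1.  -0.5] L 81.4
```

```bash
python3 - <<'E'
from h import *
im=imaging.capture('side')[:,:,::-1];b=cv2.imread('pics/side29.png')
print((np.abs(im.astype(int)-b).max(2)>40).sum())
savecrop(im,215,140,335,280,5,'s30.png')
E
python3 st.py
```

```text
50
t 21.35 pos [597.  -81.1 139.9] xang -13.25 tilt y [-0.91 -0.37] F [-3.1 -1.   8.2] M [-0.16  0.71  0.04] open 32.1 j [-18.  35.  89.  -1.  56.  -4.]
```

View pics/s30.png

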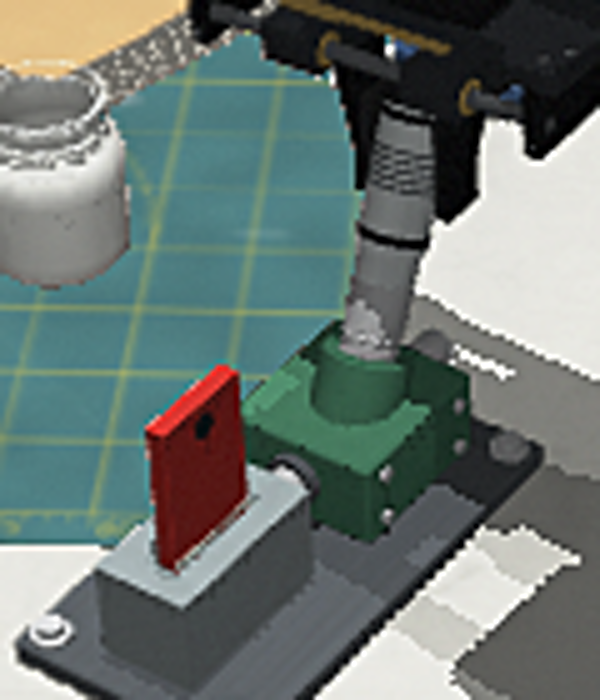

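Call:
{"api": "apply_moves", "payload": {
  "steps": [
    {"x":0,"y":1.4,"z":-3.2,"spin":0}
  ]
}}

```text
time_s: 21.45
position: [0.5972, -0.0818, 0.139]
tcp_rot: [[0.974, -0.016, 0.227], [-0.227, -0.011, 0.974], [-0.013, -1.0, -0.014]]
force: [-9.0, -6.9, 25.9]
opening: 0.363
```

```bash
python3 - <<'E'
from h import *
for i in range(3):
    im=imaging.capture('side')[:,:,::-1]
    s=read_state();print(s['position'].round(4),s['force'].round(1))
savecrop(im,270,150,325,212,12,'s31.png')
E
python3 st.py
```

```text
[ 0.5972 -0.0819  0.1391] [-6.5 -4.2 16.1]
[ 0.5972 -0.0818  0.1391] [-6.9 -3.8 16.6]
[ 0.5971 -0.0818  0.1391] [-6.6 -5.1 16.4]
t 21.6 pos [597.1 -81.8 139.1] xang -13.16 tilt y [-0.88 -0.62] F [-6.6 -5.1 16.4] M [-0.6   1.25  0.13] open 31.9 j [-18.  35.  89.  -1.  56.  -4.]
```

View pics/s31.png

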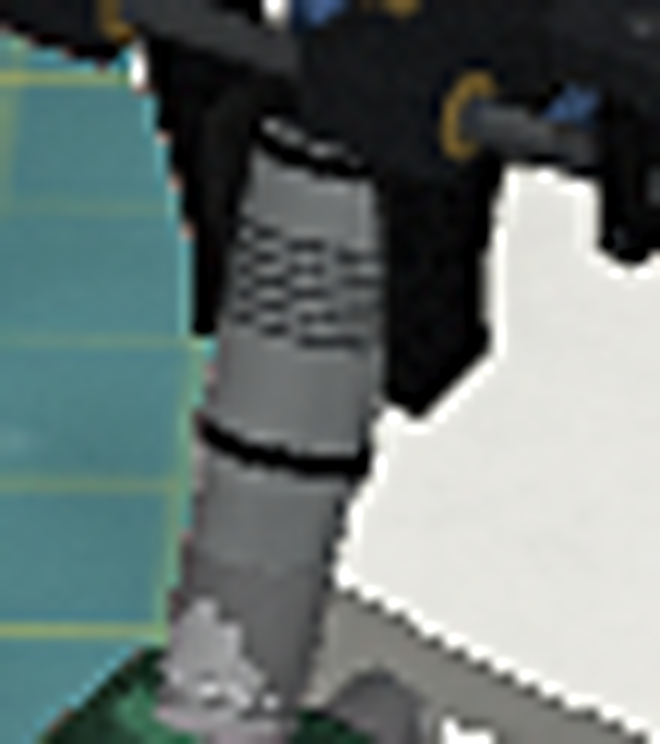

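Little further travel and a firm, steady reaction of about 18 N. The nose is on or nearly on the flange, square and still, so I'm handing in.

```bash
python3 -c "
from rig import job,read_state
print(job.hand_in()); s=read_state(); print(s['time_s'],s['position'],s['force'])"
```

```text
the job is handed in; nothing more can be done
None
the job is handed in; nothing more can be done
```

I completed the whole task and handed it in at about 21.6 s of the 54 s allowed, but I have no verdict on it.

**What I did:**
- **Plate:** I drew the locking plate out of its keeper, seated it in the slot until the floor pushed back with about 9 N, and let go. In the pictures its white line was level with the top of the boss, then and just before hand-in.
- **Gun tilt:** The moves cannot tilt the tool, so I turned the gun in the jaws by pushing its nose against the rim of its stand. It slipped back to roughly 15° on the way over, so I turned it the rest of the way against the nipple itself.
- **Snap and push:** The nose snapped on at about 14 N of upward reaction. I then kept pushing towards the flange.

**Last checks:**
- **Still and gripped:** The arm had stopped moving, with a steady upward force of about 16 N and the jaws closed on the barrel (about 32 mm).
- **Depth:** No brass showed between nose and flange, which suggests the mouth was about 0–2 mm off it. I could not read the spring pin's travel directly.
- **Squareness:** The gun's outline fitted 25–26°, about 1° off the nipple's axis.

**One disagreement:** The position of the jaws suggested a tilt nearer 28–30°, which would be up to about 4.5° off the nipple's axis. That is still inside the 6.9° limit. It could also mean the gun had shifted a few millimetres between the pads.

I did not touch the reel or the wax, but I did not measure them again.

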